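Sort gift tins by weight, stack the empties and clamp the column

ROBOT

A 7-joint arm with a two-finger parallel gripper is mounted at the origin on the work surface. World frame = base frame: x ahead of the robot, y to its left, z up, the work surface at z = 0. Lengths are in m, angles in rad, forces in N, time in s.
With the tool pointing down it reaches from about 0.425 to 0.875 m from the base axis. Payload 4.7 kg.
Tool frame: the origin (TCP) lies at the very end of the fingers, on their centre line; the grasp point (between the pads) lies r.tcp_to_grasp behind it (r.tcp_to_grasp is the distance from the TCP to the grasp point, in m); z points along the fingers, y is the line along which they close (so a half turn about z gives the same grasp; the last joint's range is limited). The gripper opens to 87 mm and grips with 3 to 60 N. Pads are 19 mm wide; open, the fingers measure 117 mm over their backs; the gripper's body (75 mm by 190 mm) begins 51 mm behind the grasp point.
Start: joints at [0.014, 0.321, -0.07, 1.45, 0.023, 1.371, -0.057], TCP at [0.65, -0, 0.195] pointing down, gripper open.
Joint ranges: [-2.86, 2.86], [-0.3, 2.09], [-1.38, 1.24], [0.06, 2.45], [-1.56, 4.7], [0.09, 2.05], [-2.69, 2.69]. Speed limits (rad/s): [2.57, 2.57, 3.14, 3.14, 3.14, 3.14, 3.14].

INTERFACE

Orientations are given as a unit quaternion [x, y, z, w].
In Python, from cell import r gives the robot as it stands.
- The arm moves only by the tool carry_out, never from a script. Its argument "steps" is a list of rows, each a list of 7 numbers: the shift along the tool's x, y, z in cm, then the turn, a rotation vector about the tool's x, y, z in degrees, then the opening, from 0 (shut) to 1 (fully open). A call has 1 to 5 rows; each row shifts and turns the commanded pose from where the row before left it, along the tool's axes as they then stand; what a row does not reach is not made up. A row lasts 1/10 s, in which the tool goes at most 50 mm and 8.59 degrees, less where a joint would pass 70% of its speed; a pose out of reach is approached as far as the arm can. A call is refused whole if a number of a shift passes 5 or a number of a turn 8.59, either way. A call with a gripper value outside its range is refused whole. The fingers move at their own pace and stop on an object; the grip force is fixed at half the most. Time passes only in rows, so rows that do not move let the fingers close. It gives the time, the measured TCP pose, the force, the opening and the grip force at its end, in the units of the state.
- r.read_state(): the state, without advancing time (a new reading comes with each control period).
- r.get_image(name): name is "scene" or "side" or "wrist"; returns (picture, depth): 400x640x3 uint8, blue, green, red; 400x640 float32, m along the optical axis (not along the pixel's ray), 0 where there is no reading.
- r.calibration(name): a dict with "intrinsics" (3x3 intrinsics, pixels), "k1" (the pictures are not rectified: a ray, as slopes to the right and down, at radius r is drawn at 1 + k1 r^2 times it, then the intrinsics apply), "R" (3x3) and "t" (3): a world point X has camera coordinates R X + t; the wrist camera has in their place "T_tool_cam" (4x4, takes a point from camera to tool coordinates, whose origin is the TCP and whose axes are the flange's). Camera axes: x right, y down, z forward; pixel columns grow to the right and rows downward; lengths in m; the calibration is good to about 2 mm. A picture is of the moment at which its call begins: read the wrist's pose just before it. calibration takes no time and is no camera call.
- r.hand_in(): hands the job in; it is judged then, once.
Trained networks look in the newest picture that a camera, given by its name, has taken for a name from the list of things; names that differ only in an ending like _2 or _b are one class to them, and where a whole thing is asked for, a point or a joint stands for the part that bears it (a point fixed in the world has none). Each returns a list of dicts, best first, with "p" (0 to 1); they miss things now and then, are a little off and sometimes report something else, mostly with a low value. They report only what shows in the picture. A call takes as long as a camera call. They do not tell look-alikes from the thing itself.
- r.outline_of(camera, label): "region" (400x640 bool, what is visible of it) and "uv" ([column, row] in pixels, amid what is visible of it).
- r.place_of(camera, label): "uv" ([column, row] in pixels: a listed point, or the origin of a listed thing).
The state is a dict: "time": time; "joints": joint angles; "qd": joint speeds; "tau": joint torques, N m; "tool_pos": TCP position; "eef_rot": TCP orientation; "force": force on the tool from outside, world axes, zero at the start; "ft_torque": the same for the moment, N m; "opening": opening from 0.0 (shut) to 1.0 (fully open); "grasp_force": force on a finger pad.
Only numpy, scipy, OpenCV 4.12 (cv2) and the standard library are available. Lean on these libraries where they do the work, as an engineer would, in place of code of your own. Each camera call takes 0.05 s, during which the arm holds its last target. There are 200 camera calls.

TASK

These closed gift tins look alike, but most are empty and one or two may still hold a cast resin paperweight: lift each one to feel which it is. Draw the clamp of the packing stand right back to make room. Put every full tin flat on the blue mat (side by side, not stacked) and stack all the empty tins, lids up, into one square column on the red outline of the stand; once every tin is sorted, slide the clamp by its red post until you feel it stop against the column, then let go. Leave the bottles, cup and other bits on the bench where they are.

Things in the scene. Friction and masses are not known exactly. Their poses are not given: they have to be found in the camera images.
- tin_A: closed oblong gift tin, bare steel with a green lid and a white label on top, 110 (its x) x 60 (its y) x 50 mm high; origin at the centre of its underside, z up. May be full (about 340 to 440 g) or empty (about 40 to 60 g); nothing on the outside shows which, and its place says nothing. It may be absent. It slides if pushed and can be gripped across its 60 mm width
- tin_B: the same kind of tin as tin_A, same size, origin and axes; full or empty, or absent
- tin_C: the same kind of tin as tin_A, same size, origin and axes; full or empty, or absent
- tin_D: the same kind of tin as tin_A, same size, origin and axes; full or empty, or absent
- tin_E: the same kind of tin as tin_A, same size, origin and axes; full or empty, or absent
- tin_F: the same kind of tin as tin_A, same size, origin and axes; full or empty, or absent
- stand: packing stand fixed to the bench: flat plywood deck 360 (x) x 130 (y) mm, its top 12 mm above the bench; origin at the bench surface under the deck, x pointing along the deck from the clamp towards the end fence. The aluminium end fence, 80 mm wide, rises 38 mm above the deck; its inner face is 151 mm from the origin along x. No side walls. It may stand left or right of the robot
- seat (a point): centre of the red outlined rectangle (114 x 62 mm, long side along the stand's x) on the deck top, 90 mm from the stand's origin along its x; a tin centred here has 6 mm of room to the end fence
- clamp (a joint): the clamp's travel along the stand's x towards the fence, in m: 0 = fully drawn back, 0.10 = its limit; it slides with about 2 N of friction and stays where it is left. It starts nearly closed, standing over part of the seat; drawn back below 0.03 it clears the red outline by over 20 mm. With a tin exactly centred on the seat the face meets it at about 0.055; a tin pushed on against the fence gives about 0.061
- clamp_face (a point): centre of the clamp's flat pressing face (aluminium plate 70 mm wide, its lower edge 3 mm and its top 39 mm above the deck), which looks along the stand's x towards the seat; x of this point is the stand's x
- clamp_post (a point): grip point on the red upright post that moves the clamp, 85 mm behind the face: 18 (x) x 20 (y) mm thick, its top 90 mm and this point 72 mm above the bench; free on both y sides
- mat: blue flat mat for full tins, fixed, 320 (its x) x 170 (its y) x 3 mm; origin at the centre of its underside
- resin: bystander: clear bottle with blue label, 72 mm across, 190 mm tall, origin under its centre
- hardener: bystander: clear bottle with red label, 56 mm across, 150 mm tall, origin under its centre
- cap: bystander: black bottle cap lying among the tins, 34 mm across, 20 mm high, origin under its centre
- ring_mould: bystander: small white silicone disc lying among the tins, 40 mm across, 12 mm high, origin under its centre
- coaster: bystander: amber resin coaster with flowers, 70 mm across, 10 mm high, origin under its centre
- cup: bystander: clear mixing cup, 80 mm across, 110 mm tall, origin under its centre
- stick: bystander: wooden stirring stick, 120 x 18 x 4 mm along its y, origin under its centre
There are look-alikes about, which are no part of the job. What is shaped like the tin_A but orange, purple or yellow is not meant.

How it is judged:
On the way, in this order (a step that is already met when the one before it is completed fails the run):
1. the clamp is drawn back (value of joint clamp below 0.03 m), for 0.2 s.
2. every empty tin stands in the column on the seat and every full tin lies on the mat, all released (((horizontal distance between tin_A and seat below 0.015 m and angle between tin_A's own z axis and vertical below 0.08 rad and angle between the x axis of tin_A and the x axis of stand, either way round below 0.12 rad and linear speed of tin_A below 0.02 m/s and contact force between the fingers and tin_A below 0.5 N and contact force between tin_A and stand below 2.9 N) or (x of tin_A in the frame of mat between -0.12 and 0.12 m and y of tin_A in the frame of mat between -0.065 and 0.065 m and angle between tin_A's own z axis and vertical below 0.08 rad and linear speed of tin_A below 0.02 m/s and contact force between the fingers and tin_A below 0.5 N and contact force between tin_A and mat above 2 N)) and ((horizontal distance between tin_B and seat below 0.015 m and angle between tin_B's own z axis and vertical below 0.08 rad and angle between the x axis of tin_B and the x axis of stand, either way round below 0.12 rad and linear speed of tin_B below 0.02 m/s and contact force between the fingers and tin_B below 0.5 N and contact force between tin_B and stand below 2.9 N) or (x of tin_B in the frame of mat between -0.12 and 0.12 m and y of tin_B in the frame of mat between -0.065 and 0.065 m and angle between tin_B's own z axis and vertical below 0.08 rad and linear speed of tin_B below 0.02 m/s and contact force between the fingers and tin_B below 0.5 N and contact force between tin_B and mat above 2 N)) and ((horizontal distance between tin_C and seat below 0.015 m and angle between tin_C's own z axis and vertical below 0.08 rad and angle between the x axis of tin_C and the x axis of stand, either way round below 0.12 rad and linear speed of tin_C below 0.02 m/s and contact force between the fingers and tin_C below 0.5 N and contact force between tin_C and stand below 2.9 N) or (x of tin_C in the frame of mat between -0.12 and 0.12 m and y of tin_C in the frame of mat between -0.065 and 0.065 m and angle between tin_C's own z axis and vertical below 0.08 rad and linear speed of tin_C below 0.02 m/s and contact force between the fingers and tin_C below 0.5 N and contact force between tin_C and mat above 2 N)) and ((horizontal distance between tin_D and seat below 0.015 m and angle between tin_D's own z axis and vertical below 0.08 rad and angle between the x axis of tin_D and the x axis of stand, either way round below 0.12 rad and linear speed of tin_D below 0.02 m/s and contact force between the fingers and tin_D below 0.5 N and contact force between tin_D and stand below 2.9 N) or (x of tin_D in the frame of mat between -0.12 and 0.12 m and y of tin_D in the frame of mat between -0.065 and 0.065 m and angle between tin_D's own z axis and vertical below 0.08 rad and linear speed of tin_D below 0.02 m/s and contact force between the fingers and tin_D below 0.5 N and contact force between tin_D and mat above 2 N)) and ((horizontal distance between tin_E and seat below 0.015 m and angle between tin_E's own z axis and vertical below 0.08 rad and angle between the x axis of tin_E and the x axis of stand, either way round below 0.12 rad and linear speed of tin_E below 0.02 m/s and contact force between the fingers and tin_E below 0.5 N and contact force between tin_E and stand below 2.9 N) or (x of tin_E in the frame of mat between -0.12 and 0.12 m and y of tin_E in the frame of mat between -0.065 and 0.065 m and angle between tin_E's own z axis and vertical below 0.08 rad and linear speed of tin_E below 0.02 m/s and contact force between the fingers and tin_E below 0.5 N and contact force between tin_E and mat above 2 N)) and ((horizontal distance between tin_F and seat below 0.015 m and angle between tin_F's own z axis and vertical below 0.08 rad and angle between the x axis of tin_F and the x axis of stand, either way round below 0.12 rad and linear speed of tin_F below 0.02 m/s and contact force between the fingers and tin_F below 0.5 N and contact force between tin_F and stand below 2.9 N) or (x of tin_F in the frame of mat between -0.12 and 0.12 m and y of tin_F in the frame of mat between -0.065 and 0.065 m and angle between tin_F's own z axis and vertical below 0.08 rad and linear speed of tin_F below 0.02 m/s and contact force between the fingers and tin_F below 0.5 N and contact force between tin_F and mat above 2 N))), for 0.3 s.
3. the clamp face stands against the lowest tin of the column (((horizontal distance between tin_A and seat below 0.015 m and x of tin_A in the frame of clamp_face below 0.062 m and z of tin_A in the frame of clamp_face below 0.03 m) or (horizontal distance between tin_B and seat below 0.015 m and x of tin_B in the frame of clamp_face below 0.062 m and z of tin_B in the frame of clamp_face below 0.03 m) or (horizontal distance between tin_C and seat below 0.015 m and x of tin_C in the frame of clamp_face below 0.062 m and z of tin_C in the frame of clamp_face below 0.03 m) or (horizontal distance between tin_D and seat below 0.015 m and x of tin_D in the frame of clamp_face below 0.062 m and z of tin_D in the frame of clamp_face below 0.03 m) or (horizontal distance between tin_E and seat below 0.015 m and x of tin_E in the frame of clamp_face below 0.062 m and z of tin_E in the frame of clamp_face below 0.03 m) or (horizontal distance between tin_F and seat below 0.015 m and x of tin_F in the frame of clamp_face below 0.062 m and z of tin_F in the frame of clamp_face below 0.03 m))), for 0.2 s.
At the end, for the whole second after the job is handed in: Empty tins upright in one column, each within 15 mm of the seat and 0.12 rad of the stand's x; full tins upright on the mat, centres within 120 mm (x) and 65 mm (y) of its centre; all released, at rest; clamp face within 7 mm of the lowest column tin, closed after the sorting (((horizontal distance between tin_A and seat below 0.015 m and angle between tin_A's own z axis and vertical below 0.08 rad and angle between the x axis of tin_A and the x axis of stand, either way round below 0.12 rad and linear speed of tin_A below 0.02 m/s and contact force between the fingers and tin_A below 0.5 N) or (x of tin_A in the frame of mat between -0.12 and 0.12 m and y of tin_A in the frame of mat between -0.065 and 0.065 m and angle between tin_A's own z axis and vertical below 0.08 rad and linear speed of tin_A below 0.02 m/s and contact force between the fingers and tin_A below 0.5 N and contact force between tin_A and mat above 2 N)) and ((horizontal distance between tin_B and seat below 0.015 m and angle between tin_B's own z axis and vertical below 0.08 rad and angle between the x axis of tin_B and the x axis of stand, either way round below 0.12 rad and linear speed of tin_B below 0.02 m/s and contact force between the fingers and tin_B below 0.5 N) or (x of tin_B in the frame of mat between -0.12 and 0.12 m and y of tin_B in the frame of mat between -0.065 and 0.065 m and angle between tin_B's own z axis and vertical below 0.08 rad and linear speed of tin_B below 0.02 m/s and contact force between the fingers and tin_B below 0.5 N and contact force between tin_B and mat above 2 N)) and ((horizontal distance between tin_C and seat below 0.015 m and angle between tin_C's own z axis and vertical below 0.08 rad and angle between the x axis of tin_C and the x axis of stand, either way round below 0.12 rad and linear speed of tin_C below 0.02 m/s and contact force between the fingers and tin_C below 0.5 N) or (x of tin_C in the frame of mat between -0.12 and 0.12 m and y of tin_C in the frame of mat between -0.065 and 0.065 m and angle between tin_C's own z axis and vertical below 0.08 rad and linear speed of tin_C below 0.02 m/s and contact force between the fingers and tin_C below 0.5 N and contact force between tin_C and mat above 2 N)) and ((horizontal distance between tin_D and seat below 0.015 m and angle between tin_D's own z axis and vertical below 0.08 rad and angle between the x axis of tin_D and the x axis of stand, either way round below 0.12 rad and linear speed of tin_D below 0.02 m/s and contact force between the fingers and tin_D below 0.5 N) or (x of tin_D in the frame of mat between -0.12 and 0.12 m and y of tin_D in the frame of mat between -0.065 and 0.065 m and angle between tin_D's own z axis and vertical below 0.08 rad and linear speed of tin_D below 0.02 m/s and contact force between the fingers and tin_D below 0.5 N and contact force between tin_D and mat above 2 N)) and ((horizontal distance between tin_E and seat below 0.015 m and angle between tin_E's own z axis and vertical below 0.08 rad and angle between the x axis of tin_E and the x axis of stand, either way round below 0.12 rad and linear speed of tin_E below 0.02 m/s and contact force between the fingers and tin_E below 0.5 N) or (x of tin_E in the frame of mat between -0.12 and 0.12 m and y of tin_E in the frame of mat between -0.065 and 0.065 m and angle between tin_E's own z axis and vertical below 0.08 rad and linear speed of tin_E below 0.02 m/s and contact force between the fingers and tin_E below 0.5 N and contact force between tin_E and mat above 2 N)) and ((horizontal distance between tin_F and seat below 0.015 m and angle between tin_F's own z axis and vertical below 0.08 rad and angle between the x axis of tin_F and the x axis of stand, either way round below 0.12 rad and linear speed of tin_F below 0.02 m/s and contact force between the fingers and tin_F below 0.5 N) or (x of tin_F in the frame of mat between -0.12 and 0.12 m and y of tin_F in the frame of mat between -0.065 and 0.065 m and angle between tin_F's own z axis and vertical below 0.08 rad and linear speed of tin_F below 0.02 m/s and contact force between the fingers and tin_F below 0.5 N and contact force between tin_F and mat above 2 N)) and ((horizontal distance between tin_A and seat below 0.015 m and x of tin_A in the frame of clamp_face below 0.062 m and z of tin_A in the frame of clamp_face below 0.03 m) or (horizontal distance between tin_B and seat below 0.015 m and x of tin_B in the frame of clamp_face below 0.062 m and z of tin_B in the frame of clamp_face below 0.03 m) or (horizontal distance between tin_C and seat below 0.015 m and x of tin_C in the frame of clamp_face below 0.062 m and z of tin_C in the frame of clamp_face below 0.03 m) or (horizontal distance between tin_D and seat below 0.015 m and x of tin_D in the frame of clamp_face below 0.062 m and z of tin_D in the frame of clamp_face below 0.03 m) or (horizontal distance between tin_E and seat below 0.015 m and x of tin_E in the frame of clamp_face below 0.062 m and z of tin_E in the frame of clamp_face below 0.03 m) or (horizontal distance between tin_F and seat below 0.015 m and x of tin_F in the frame of clamp_face below 0.062 m and z of tin_F in the frame of clamp_face below 0.03 m))); the robot touches nothing.
It fails at once if a bystander (bottle, cap, disc, coaster, cup, stick) is moved more than 60 mm (distance of any of resin, hardener, cap, ring_mould, coaster, cup, stick from where it was at the start of the episode above 0.06 m).
Of tin_A, tin_B, tin_C, tin_D, tin_E, tin_F only 4 to 6 are there at a start; the rules pass over those that are not, and their reading is None.
At some moment in a run one of tin_A, tin_D may be knocked a few centimetres aside while the robot is not near it.
Once in a run the grip may slacken for a moment while it holds something.
It also fails if it takes over 210 s, if anything falls off the work surface, if the arm or the gripper's body presses on something with over 40 N, if the wrist force passes 120 N, or if a joint passes its speed limit or range.

## Working session

There is one attempt and no reset: what is moved stays moved. The work goes in short steps, Python scripts to look and compute and a tool call to move; the robot and the scene stay as the last step left them, time stands still between calls to the robot, and variables do not carry over. Pictures are saved under pics/ and viewed, at most 14 in all, crops included, and the job is handed in when it is done.

Besides the shell and the picture viewer there is one more tool, called as name(argument=value, ...) on one line, values as JSON. carry_out: Moves the arm, as the interface text tells. Its arguments: {"type":"object","properties":{"steps":{"type":"array"}},"required":["steps"]}

```bash
mkdir -p pics; ls; cat > h.py <<'E'
import numpy as np, cv2
from cell import r
from scipy.spatial.transform import Rotation as Ro
def cam(name):
    c=r.calibration(name)
    if 'R' in c: R=np.array(c['R']);t=np.array(c['t']);W=np.eye(4);W[:3,:3]=R.T;W[:3,3]=-R.T@t
    else:
        s=r.read_state();T=np.eye(4);T[:3,:3]=Ro.from_quat(s['eef_rot']).as_matrix();T[:3,3]=s['tool_pos'];W=T@np.array(c['T_tool_cam'])
    return np.array(c['intrinsics']),c['k1'],W
def rays(uv,K,k1):
    uv=np.asarray(uv,float).reshape(-1,2);d=(uv-[K[0,2],K[1,2]])/[K[0,0],K[1,1]];x=d.copy()
    for _ in range(10): x=d/(1+k1*(x**2).sum(1,keepdims=True))
    return np.c_[x,np.ones(len(x))]
def world(uv,z,C):   # at camera depth z
    return (rays(uv,C[0],C[1])*np.reshape(z,(-1,1)))@C[2][:3,:3].T+C[2][:3,3]
def at_h(uv,h,C):
    d=rays(uv,C[0],C[1])@C[2][:3,:3].T;o=C[2][:3,3];return o+d*((h-o[2])/d[:,2:])
def look(n,fn=None):
    C=cam(n);im,d=r.get_image(n)
    if fn: cv2.imwrite('pics/'+fn,im)
    return im,d,C
def cloud(d,C):
    v,u=np.mgrid[:400,:640];return world(np.c_[u.ravel(),v.ravel()],d.ravel(),C).reshape(400,640,3)
E
python3 - <<'E'
from h import *
for n in ('scene','side'):
    im,d,C=look(n,n+'0.png');print(n,C[2][:3,3].round(3),C[2][:3,2].round(2));P=cloud(d,C)
    for l in ('tin_A','stand','mat','clamp_post','clamp_face','seat'):
        for o in r.outline_of(n,l) if l in('tin_A','mat') else r.place_of(n,l):
            uv=np.array(o['uv']);q=P[int(uv[1]),int(uv[0])]
            print(l,round(o['p'],2),uv.round(),q.round(3),end=' ')
            if 'region' in o:
                m=o['region']&(d>0);Q=P[m]
                if len(Q)<20: print();continue
                zt=np.percentile(Q[:,2],90);T=Q[abs(Q[:,2]-zt)<.008]
                rc=cv2.minAreaRect((T[:,:2]*1000).astype(np.float32));print(round(zt,3),np.round(rc[0]),np.round(rc[1]),round(rc[2]),end='')
            print()
print(r.read_state(),r.tcp_to_grasp)
E
```

```text
pics
scene [1.242 0.704 0.93 ] [-0.58 -0.47 -0.67]
tin_A 0.97 [471. 211.] [0.258 0.447 0.049] 0.053 [237. 445.] [115.  60.] 8
tin_A 0.93 [426. 182.] [0.219 0.287 0.051] 0.053 [212. 290.] [110.  69.] 84
tin_A 0.87 [299. 249.] [0.65  0.159 0.05 ] 0.053 [633. 138.] [ 64. 113.] 85
tin_A 0.71 [493. 285.] [0.462 0.595 0.05 ] 0.052 [445. 596.] [ 64. 112.] 55
stand 0.87 [210. 166.] [ 0.522 -0.329  0.013] 
stand 0.72 [290. 201.] [0.523 0.021 0.052] 
mat 0.84 [396. 265.] [0.508 0.364 0.003] 0.006 [492. 358.] [333. 173.] 5
clamp_post 0.78 [213. 141.] [ 0.48  -0.343  0.081] 
clamp_face 0.73 [187. 166.] [ 0.562 -0.395  0.011] 
seat 0.89 [186. 172.] [ 0.583 -0.37   0.012] 
side [ 0.221 -1.016  0.719] [ 0.21  0.84 -0.5 ]
tin_A 0.8 [280. 158.] [0.447 0.555 0.043] 0.051 [444. 592.] [ 72. 114.] 54
tin_A 0.73 [350. 197.] [0.625 0.11  0.051] 0.051 [633. 101.] [135. 112.] 86
tin_A 0.65 [234. 198.] [0.217 0.231 0.048] 0.051 [213. 286.] [118.  61.] 85
tin_A 0.63 [234. 175.] [0.234 0.424 0.049] 0.051 [242. 405.] [110. 149.] 11
mat 0.69 [301. 184.] [0.496 0.35  0.   ] 0.005 [495. 364.] [322. 192.] 4
mat 0.44
[... 323 characters left out ...]
'joints': array([ 0.01409417,  0.32091705, -0.07012332,  1.45046093,  0.02257104,
        1.37077081, -0.05688086]), 'qd': array([-0.00174963,  0.00059907, -0.00085508,  0.00066449,  0.00167693,
       -0.00048815, -0.00097387]), 'tau': array([ 1.70516955e-04, -4.90949786e+01, -4.02742932e-01, -3.12697327e+01,
       -6.36911555e-02,  3.34906869e-02, -6.02837758e-05]), 'tool_pos': array([6.50056433e-01, 4.74106751e-06, 1.95360265e-01]), 'eef_rot': array([7.07085742e-01, 7.07127810e-01, 7.92455931e-05, 8.33017287e-05]), 'force': array([-0.22635997,  0.02806463,  0.43905116]), 'ft_torque': array([ 0.01302928, -0.01401693, -0.001784  ]), 'grasp_force': 0.0, 'opening': 0.9980498037657553} 0.0187
```

View pics/scene0.png

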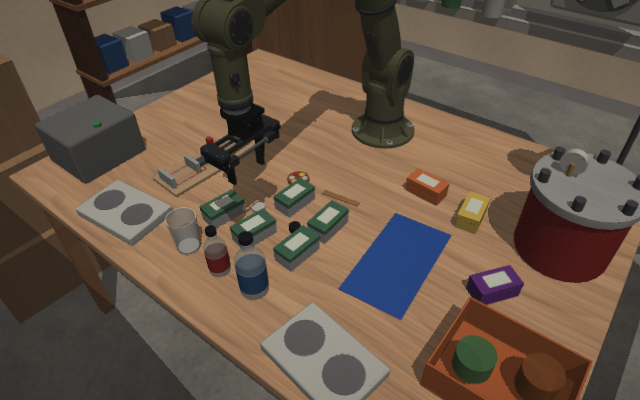

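View pics/side0.png

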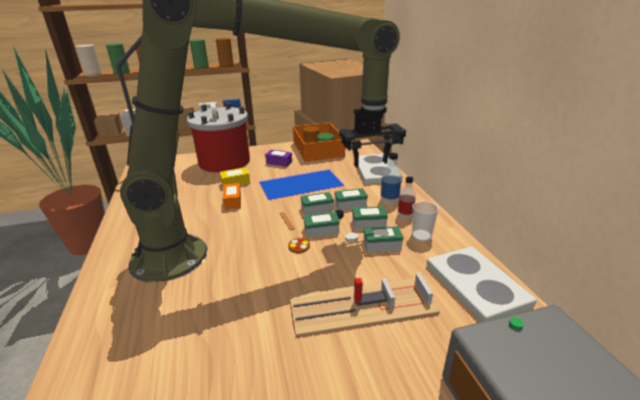

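The scene picture shows five green-lidded tins at (222,206), (253,226), (295,194), (328,217) and (297,245). The orange, purple and yellow ones are decoys. The mat is at (396,265), and the stand is on the robot's right with its red post at about (211,141) and the fence to its left in the picture. The side view shows the same five tins and the stand along y≈-0.36.

```bash
cat >> h.py <<'E'
def tins(names=('scene','side'),zr=(.044,.058)):
    for n in names:
        im,d,C=look(n);P=cloud(d,C);hsv=cv2.cvtColor(im,cv2.COLOR_BGR2HSV)
        g=(P[...,2]>zr[0])&(P[...,2]<zr[1])&(P[...,1]<.27)&(P[...,1]>-.6)&(P[...,0]>.35)&(d>0)
        k,L,st,ce=cv2.connectedComponentsWithStats(g.astype(np.uint8))
        for i in range(1,k):
            if st[i,4]<60: continue
            Q=P[L==i];rc=cv2.minAreaRect((Q[:,:2]*1000).astype(np.float32))
            print(n,st[i,4],ce[i].round(),np.round(rc[0]),np.round(rc[1]),round(rc[2]),im[L==i].mean(0).round())
E
python3 - <<'E'
from h import *
tins()
for n in ('scene','side'):
    im,d,C=look(n);P=cloud(d,C)
    box=(P[...,1]<-.24)&(P[...,1]>-.5)&(P[...,0]>.25)&(P[...,0]<.75)
    for a,b in ((.008,.017),(.046,.054),(.085,.096)):
        m=box&(P[...,2]>a)&(P[...,2]<b);k,L,st,ce=cv2.connectedComponentsWithStats(m.astype(np.uint8))
        for i in range(1,k):
            if st[i,4]<8: continue
            Q=P[L==i];rc=cv2.minAreaRect((Q[:,:2]*1000).astype(np.float32));print(n,a,st[i,4],ce[i].round(),np.round(rc[0]),np.round(rc[1]),round(rc[2],1))
    for l in('resin','hardener','cap','ring_mould','coaster','cup','stick'):
        for o in r.place_of(n,l)[:1]: print(l,round(o['p'],2),at_h(o['uv'],0,C).round(3))
E
```

```text
scene 260 [110. 155.] [ 699. -589.] [ 16. 235.] 89 [49. 51. 52.]
scene 74 [191. 159.] [ 561. -362.] [78. 16.] 86 [109. 115. 120.]
scene 81 [165. 174.] [ 657. -371.] [88. 14.] 86 [114. 121. 127.]
scene 598 [294. 192.] [485.   4.] [ 66. 114.] 87 [ 90. 108.  90.]
scene 633 [221. 203.] [ 647. -131.] [ 67. 113.] 80 [72. 88. 72.]
scene 702 [328. 216.] [506. 143.] [ 64. 116.] 90 [ 91. 109.  91.]
scene 640 [253. 222.] [653.  -1.] [ 64. 113.] 79 [ 94. 112.  95.]
scene 813 [296. 242.] [633. 137.] [ 66. 113.] 85 [ 91. 109.  90.]
scene 90 [187. 240.] [802. -97.] [28. 68.] 61 [109. 115. 120.]
scene 89 [218. 263.] [804.  24.] [25. 56.] 54 [23. 25. 70.]
scene 121 [254. 285.] [800. 144.] [31. 71.] 52 [58. 41. 28.]
side 496 [581. 188.] [1444.  -14.] [566.  19.] 90 [113. 139. 161.]
side 282 [350. 193.] [634. 134.] [ 67. 112.] 85 [131. 161. 140.]
side 65 [389. 192.] [774. 104.] [30. 70.] 57 [83. 58. 41.]
side 303 [316. 198.] [508. 141.] [ 69. 112.] 90 [130. 159. 139.]
side 365 [369. 212.] [653.  -4.] [ 69. 111.] 79 [129. 156. 130.]
side 384 [321. 219.] [486.   0.] [ 66. 111.] 87 [129. 155. 127.]
side 8
[... 889 characters left out ...]
[[ 0.784 -0.116  0.   ]]
stick 0.52 [[0.375 0.084 0.   ]]
side 0.008 145 [451. 288.] [ 738. -365.] [  5. 210.] 5.7
side 0.008 4358 [355. 307.] [ 496. -357.] [136. 359.] 85.4
side 0.008 159 [371. 287.] [ 540. -311.] [33. 58.] 84.6
side 0.046 124 [424. 283.] [ 657. -370.] [81. 14.] 85.7
side 0.046 112 [388. 288.] [ 563. -362.] [71. 14.] 85.4
side 0.046 20 [358. 294.] [ 480. -363.] [ 9. 19.] 48.8
side 0.085 48 [358. 280.] [ 483. -356.] [20. 17.] 84.7
resin 0.65 [[ 0.506 -0.372  0.   ]]
hardener 0.87 [[0.784 0.017 0.   ]]
cap 0.69 [[0.627 0.118 0.   ]]
ring_mould 0.65 [[ 0.501 -0.35   0.   ]]
coaster 0.73 [[ 0.397 -0.039  0.   ]]
cup 0.92 [[ 0.785 -0.124  0.   ]]
stick 0.75 [[0.777 0.119 0.   ]]
```

carry_out(steps=[[0, 0, 0, 0, 0, 8.59, 1], [0, 0, 0, 0, 0, 8.59, 1], [0, 0, 0, 0, 0, 8.59, 1], [0, 0, 0, 0, 0, 8.59, 1], [0, 0, 0, 0, 0, 8.59, 1]])

```text
time: 2.1
tool_pos: [0.65, -0.0, 0.1953]
eef_rot: [0.918, 0.396, 0.0, 0.0]
force: [0.9, -0.7, -0.4]
opening: 0.996
grasp_force: 0.0
```

carry_out(steps=[[0, 0, 0, 0, 0, 8.59, 1], [0, 0, 0, 0, 0, 8.59, 1], [0, 0, 0, 0, 0, 8.59, 1], [0, 0, 0, 0, 0, 8.59, 1], [0, 0, 0, 0, 0, 8.59, 1]])

```text
time: 2.6
tool_pos: [0.65, 0.0, 0.1953]
eef_rot: [0.999, 0.033, 0.0, 0.0]
force: [1.0, 1.4, -0.1]
opening: 1.0
grasp_force: 0.0
```

carry_out(steps=[[0, 0, 0, 0, 0, 8.59, 1], [-1.7, 4.6, 0, 0, 0, 0, 1], [-1.7, 4.6, 0, 0, 0, 0, 1], [-1.7, 4.6, 0, 0, 0, 0, 1], [-1.7, 4.6, 0, 0, 0, 0, 1]])

```text
time: 3.1
tool_pos: [0.5669, -0.1797, 0.1955]
eef_rot: [0.999, -0.039, 0.0, 0.0]
force: [1.3, -0.5, 0.8]
opening: 1.004
grasp_force: 0.0
```

carry_out(steps=[[-1.7, 4.6, 0, 0, 0, 0, 1], [-1.7, 4.6, 0, 0, 0, 0, 1], [-1.7, 4.6, 0, 0, 0, 0, 1], [-1.7, 4.5, 0, 0, 0, 0, 1], [0, 0, 0, 0, 0, 0, 1]])

```text
time: 3.6
tool_pos: [0.4798, -0.3641, 0.1959]
eef_rot: [0.999, -0.046, -0.001, 0.003]
force: [-0.6, -0.7, -0.4]
opening: 1.004
grasp_force: 0.0
```

```bash
cat >> h.py <<'E'
def comps(P,lo,hi,box,mn=40):
    m=(P[...,2]>lo)&(P[...,2]<hi)&(P[...,0]>box[0])&(P[...,0]<box[1])&(P[...,1]>box[2])&(P[...,1]<box[3])
    k,L,st,ce=cv2.connectedComponentsWithStats(m.astype(np.uint8));out=[]
    for i in range(1,k):
        if st[i,4]<mn: continue
        Q=P[L==i];rc=cv2.minAreaRect((Q[:,:2]*1000).astype(np.float32))
        print(st[i,4],ce[i].round(),np.round(Q[:,2].mean(),3),np.round(rc[0],1),np.round(rc[1]),round(rc[2],1))
def st():
    s=r.read_state();R=Ro.from_quat(s['eef_rot']).as_matrix()
    print('t',round(s['time'],2),'pos',s['tool_pos'].round(4),'xyaw',np.degrees(np.arctan2(R[1,0],R[0,0])).round(2),'tilt',np.degrees(np.arccos(-R[2,2])).round(2),'F',s['force'].round(2),'op',round(s['opening'],3),'gf',round(s['grasp_force'],1));return s,R
E
python3 - <<'E'
from h import *
st();im,d,C=look('wrist','w1.png');P=cloud(d,C)
B=(.2,.8,-.6,-.15)
print((d>0).mean(),C[2][:3,3],C[2][:3,2])
comps(P,.008,.017,B);comps(P,.045,.055,B);comps(P,.083,.096,B)
print([ (o['p'],at_h(o['uv'],.012,C).round(4)) for o in r.place_of('wrist','seat')],[ (o['p'],at_h(o['uv'],.072,C).round(4)) for o in r.place_of('wrist','clamp_post')])
E
```

```text
t 3.6 pos [ 0.4798 -0.3641  0.1959] xyaw -5.24 tilt 0.31 F [-0.59 -0.68 -0.41] op 1.004 gf 0.0
0.9940703125 [ 0.55303127 -0.37003856  0.38599123] [-0.26597875  0.01978194 -0.9637759 ]
291 [498.  39.] 0.013 [ 624.9 -590.6] [90. 10.] 5.4
415 [137.  58.] 0.012 [ 642.9 -161.4] [  3. 108.] 79.8
21016 [312. 134.] 0.013 [ 522.2 -359.2] [131. 310.] 85.5
304 [312. 285.] 0.013 [ 322.3 -344.4] [129.   9.] 84.5
1542 [111.  42.] 0.051 [ 642.4 -159.8] [ 21. 107.] 88.8
453 [518.  38.] 0.05 [ 618.4 -590.5] [77. 10.] 6.8
1152 [309.  16.] 0.05 [ 658.6 -370.5] [79. 13.] 85.7
720 [310. 111.] 0.052 [ 562.7 -362.5] [70. 12.] 84.8
709 [545.  35.] 0.09 [ 612.  -590.7] [64. 10.] 7.8
314 [311. 187.] 0.09 [ 485.8 -356.3] [19. 17.] 84.7
[(0.6, array([[ 0.5918, -0.3658,  0.012 ]]))] [(0.84, array([[ 0.4825, -0.3555,  0.072 ]]))]
```

View pics/w1.png

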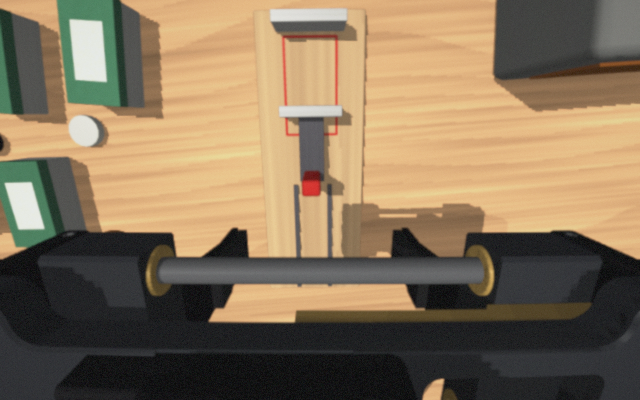

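Wrist view: red post at (311,184), clamp plate at (310,111), red outline spanning columns 285–337 and rows 36–135. The stand yaw is -4.7° and the seat is at about (0.5915, -0.3654). I'll grip the post and draw it back.

carry_out(steps=[[0.4, -0.8, 2, 0, 0, -0.5, 1], [0, 0, 4, 0, 0, 0, 1], [0, 0, 4, 0, 0, 0, 1], [0, 0, 4.3, 0, 0, 0, 1], [0, 0, 0, 0, 0, 0, 0.2]])

```text
time: 4.25
tool_pos: [0.4873, -0.3421, 0.0461]
eef_rot: [0.999, -0.033, -0.005, -0.003]
force: [-0.9, 0.7, 0.5]
opening: 0.967
grasp_force: 0.0
```

carry_out(steps=[[0, 0, 0, 0, 0, 0, 0], [0, 0, 0, 0, 0, 0, 0], [0, 0, 0, 0, 0, 0, 0], [0, 0, 0, 0, 0, 0, 0], [0, 0, 0, 0, 0, 0, 0]])

```text
time: 4.75
tool_pos: [0.4909, -0.348, 0.0535]
eef_rot: [0.999, -0.035, 0.001, 0.0]
force: [-0.1, 0.2, 0.5]
opening: 0.539
grasp_force: 0.0
```

carry_out(steps=[[-1, 0, 0, 0, 0, 0, 0], [-1.8, 0, 0, 0, 0, 0, 0], [-1.8, 0, 0, 0, 0, 0, 0], [-1.8, 0, 0, 0, 0, 0, 0], [-1.8, 0, 0, 0, 0, 0, 0]])

```text
time: 5.25
tool_pos: [0.4065, -0.3504, 0.053]
eef_rot: [0.999, -0.037, 0.002, 0.006]
force: [2.5, -16.8, -8.9]
opening: 0.228
grasp_force: 30.0
```

carry_out(steps=[[0, 0, 0, 0, 0, 0, 0], [0, 0, 0, 0, 0, 0, 1], [0, 0, 0, 0, 0, 0, 1], [0, 0, 0, 0, 0, 0, 1], [0, 0, -3, 0, 0, 0, 1]])

```text
time: 5.75
tool_pos: [0.4053, -0.3397, 0.079]
eef_rot: [0.999, -0.035, -0.003, -0.002]
force: [0.3, 0.0, 0.1]
opening: 0.503
grasp_force: 0.0
```

carry_out(steps=[[0, 0, -5, 0, 0, 0, 1], [0, 0, -5, 0, 0, 0, 1], [0, 0, -3, 0, 0, 0, 1], [0, 0, 0, 0, 0, 0, 1]])

```text
time: 6.15
tool_pos: [0.411, -0.343, 0.2176]
eef_rot: [0.999, -0.034, 0.004, 0.002]
force: [0.8, -0.5, -0.6]
opening: 0.874
grasp_force: 0.0
```

```bash
python3 - <<'E'
from h import *
st();im,d,C=look('wrist','w2.png');P=cloud(d,C)
B=(.2,.72,-.5,-.25)
comps(P,.045,.055,B);comps(P,.083,.096,B)
print([ (o['p'],at_h(o['uv'],.012,C).round(4)) for o in r.place_of('wrist','seat')])
h=cv2.cvtColor(im,cv2.COLOR_BGR2HSV);m=((h[...,0]<8)|(h[...,0]>172))&(h[...,1]>140)&(abs(P[...,2]-.012)<.008)
Q=P[m];print(m.sum(),cv2.minAreaRect((Q[:,:2]*1000).astype(np.float32)))
tins()
E
```

```text
t 6.15 pos [ 0.411  -0.343   0.2176] xyaw -3.95 tilt 0.54 F [ 0.82 -0.54 -0.59] op 0.874 gf 0.0
637 [326. 117.] 0.052 [ 488.6 -356.8] [69. 12.] 86.1
279 [326. 187.] 0.09 [ 411.5 -350.5] [19. 17.] 86.4
[(0.97, array([[ 0.5902, -0.363 ,  0.012 ]]))]
678 ((487.61041259765625, -235.6219024658203), (108.277099609375, 424.9505920410156), 36.01120376586914)
scene 259 [110. 156.] [ 700. -590.] [ 15. 237.] 89 [46. 49. 49.]
scene 73 [210. 149.] [ 486. -353.] [75. 15.] 86 [102. 108. 112.]
scene 88 [165. 174.] [ 657. -369.] [80. 15.] 85 [106. 113. 118.]
scene 598 [294. 192.] [484.   3.] [ 67. 115.] 85 [ 85. 103.  86.]
scene 640 [221. 203.] [ 647. -128.] [ 69. 113.] 80 [ 85. 103.  86.]
scene 698 [328. 216.] [506. 143.] [ 64. 116.] 90 [ 87. 104.  87.]
scene 643 [253. 222.] [653.  -1.] [ 66. 113.] 79 [ 90. 107.  91.]
scene 817 [296. 242.] [633. 138.] [ 65. 114.] 85 [ 86. 104.  86.]
scene 93 [187. 240.] [802. -96.] [25. 67.] 61 [102. 108. 112.]
scene 84 [218. 262.] [804.  24.] [28. 57.] 55 [22. 24. 67.]
scene 111 [254. 285.] [801. 143.] [30. 70.] 49 [55. 39. 27.]
side 495 [581. 188.] [1446.  -15.] [566.  18.] 89 [112. 138. 160.]
side 226 [354. 193.] [646. 134.] [67. 89.] 87 [140. 167. 151.]
side 64 [390. 192.] [773. 102.] [28. 70.] 60 [82. 57. 38.]
side 87 [305. 199.] [466. 140.] [64. 31.] 86 [ 95. 127.  93.]
side 342 [370. 212.] [654.  -4.] [ 69. 111.] 78 [130. 157. 131.]
side 115 [309. 220.] [446.   3.] [66. 32.] 87 [ 95. 125.  86.]
side 78 [422. 227.] [ 782. -140.] [34. 69.] 66 [122. 133. 143.]
side 465 [383. 233.] [ 647. -133.] [ 65. 110.] 81 [129. 156. 128.]
side 130 [424. 284.] [ 658. -370.] [80. 14.] 86 [171. 183. 191.]
side 119 [359. 293.] [ 488. -357.] [71. 12.] 85 [171. 183. 191.]
```

carry_out(steps=[[0, 0, 0, 0, 0, 6.5, 1], [3.3, -4.2, 0, 0, 0, 0, 1], [3.3, -4.2, 0, 0, 0, 0, 1], [3.3, -4.2, 0, 0, 0, 0, 1], [3.3, -4.2, 0, 0, 0, 0, 1]])

```text
time: 6.85
tool_pos: [0.5588, -0.2078, 0.2102]
eef_rot: [0.996, -0.091, -0.002, -0.0]
force: [0.6, -0.9, 0.5]
opening: 0.997
grasp_force: 0.0
```

carry_out(steps=[[3.3, -4.2, 0, 0, 0, 0, 1], [3.1, -4.1, 0, 0, 0, 0, 1], [0, 0, 0, 0, 0, 0, 1], [0, 0, 0, 0, 0, 0, 1], [0, 0, 0, 0, 0, 0, 1]])

```text
time: 7.35
tool_pos: [0.6317, -0.1443, 0.2108]
eef_rot: [0.996, -0.092, -0.001, 0.0]
force: [0.8, -0.1, 0.3]
opening: 1.0
grasp_force: 0.0
```

```bash
cat >> h.py <<'E'
def plan(x,y,yaw,z=None,cur=None):
    s,R=st();p=s['tool_pos'] if cur is None else np.array(cur[:3]);y0=np.degrees(np.arctan2(R[1,0],R[0,0])) if cur is None else cur[3]
    t=np.radians(yaw);c,n=np.cos(t),np.sin(t);dx,dy=x-p[0],y-p[1]
    print('PLAN turn',round(y0-yaw,2),'x',round(100*(c*dx+n*dy),2),'y',round(-100*(-n*dx+c*dy),2),'z',None if z is None else round(100*(p[2]-z),2))
E
python3 - <<'E'
from h import *
im,d,C=look('wrist');P=cloud(d,C)
comps(P,.044,.058,(.35,.9,-.3,.3),200)
plan(.647,-.131,-10.5,.02)
E
```

```text
467 [260.  27.] 0.051 [ 802.7 -114.6] [41. 64.] 22.3
286 [178.  72.] 0.051 [788.7  -7.3] [23. 56.] 63.8
519 [94. 96.] 0.051 [782.6 100.4] [28. 70.] 77.8
4443 [307. 167.] 0.051 [ 649.  -131.4] [ 60. 109.] 80.0
4354 [205. 181.] 0.051 [655.3  -3.6] [ 61. 110.] 78.9
2827 [104. 203.] 0.051 [651.6 133.7] [64. 81.] 86.2
1289 [242. 305.] 0.051 [481.4  -1.2] [63. 64.] 78.9
t 7.4 pos [ 0.6317 -0.1448  0.2114] xyaw -10.64 tilt 0.12 F [ 0.11 -0.6   1.15] op 1.0 gf 0.0
PLAN turn -0.14 x 1.25 y -1.64 z 19.14
```

carry_out(steps=[[1.5, -1.6, 0, 0, 0, -0.5, 1], [0, 0, 5, 0, 0, 0, 1], [0, 0, 5, 0, 0, 0, 1], [0, 0, 5, 0, 0, 0, 1], [0, 0, 4, 0, 0, 0, 1]])

```text
time: 7.9
tool_pos: [0.6484, -0.1317, 0.0197]
eef_rot: [0.996, -0.088, -0.001, 0.0]
force: [0.7, -0.2, 1.0]
opening: 1.0
grasp_force: 0.0
```

carry_out(steps=[[0, 0, 0, 0, 0, 0, 1], [0, 0, 0, 0, 0, 0, 0], [0, 0, 0, 0, 0, 0, 0], [0, 0, 0, 0, 0, 0, 0], [0, 0, 0, 0, 0, 0, 0]])

```text
time: 8.4
tool_pos: [0.6523, -0.1303, 0.0248]
eef_rot: [0.996, -0.087, 0.002, 0.0]
force: [0.4, -0.1, -0.1]
opening: 0.723
grasp_force: 0.0
```

carry_out(steps=[[0, 0, -1, 0, 0, 0, 0], [0, 0, -2, 0, 0, 0, 0], [0, 0, -3, 0, 0, 0, 0], [0, 0, -3, 0, 0, 0, 0], [0, 0, -3, 0, 0, 0, 0]])

```text
time: 8.9
tool_pos: [0.651, -0.13, 0.1448]
eef_rot: [0.996, -0.087, 0.001, 0.0]
force: [0.7, 0.2, 0.6]
opening: 0.264
grasp_force: 0.0
```

carry_out(steps=[[0, 0, 0, 0, 0, 0, 0], [0, 0, 0, 0, 0, 0, 0], [0, 0, 0, 0, 0, 0, 0], [0, 0, 0, 0, 0, 0, 0]])

```text
time: 9.3
tool_pos: [0.6499, -0.1298, 0.141]
eef_rot: [0.996, -0.087, -0.001, -0.0]
force: [0.1, -0.6, -0.8]
opening: 0.007
grasp_force: 0.0
```

```bash
python3 - <<'E'
from h import *
st();im,d,C=look('wrist','w3.png');P=cloud(d,C);st()
comps(P,.08,.18,(.5,.8,-.25,-.05),200)
plan(.591,-.365,-4.7,.16)
E
```

```text
t 9.3 pos [ 0.6499 -0.1298  0.141 ] xyaw -9.99 tilt 0.13 F [ 0.09 -0.64 -0.8 ] op 0.007 gf 0.0
t 9.35 pos [ 0.65   -0.1298  0.141 ] xyaw -9.99 tilt 0.13 F [-0.5  -0.01 -0.55] op 0.008 gf 0.0
1970 [268.  51.] 0.105 [ 776.1 -119.2] [80. 48.] 89.9
t 9.35 pos [ 0.65   -0.1298  0.141 ] xyaw -9.99 tilt 0.13 F [-0.5  -0.01 -0.55] op 0.008 gf 0.0
PLAN turn -5.29 x -3.95 y 23.93 z -1.9
```

The fingers needed longer to close, so I lifted too early. I'll reopen and repeat.

carry_out(steps=[[0, 0, 0, 0, 0, 0, 1], [0, 0, 0, 0, 0, 0, 1], [0, 0, 0, 0, 0, 0, 1], [0, 0, 0, 0, 0, 0, 1], [0, 0, 0, 0, 0, 0, 1]])

```text
time: 9.85
tool_pos: [0.6508, -0.13, 0.1423]
eef_rot: [0.996, -0.087, 0.0, 0.0]
force: [-0.9, 0.1, -0.2]
opening: 0.373
grasp_force: 0.0
```

carry_out(steps=[[0, 0, 0, 0, 0, 0, 1], [0, 0, 0, 0, 0, 0, 1], [0, 0, 0, 0, 0, 0, 1], [0, 0, 0, 0, 0, 0, 1], [0, 0, 0, 0, 0, 0, 1]])

```text
time: 10.35
tool_pos: [0.6508, -0.13, 0.1423]
eef_rot: [0.996, -0.087, 0.0, 0.0]
force: [1.4, -0.5, -0.1]
opening: 0.837
grasp_force: 0.0
```

```bash
python3 - <<'E'
from h import *
st();im,d,C=look('wrist','w4.png');P=cloud(d,C)
comps(P,.044,.058,(.35,.75,-.3,.3),200)
E
```

```text
t 10.35 pos [ 0.6508 -0.13    0.1423] xyaw -9.99 tilt 0.01 F [ 1.45 -0.46 -0.15] op 0.837 gf 0.0
6410 [322. 194.] 0.051 [ 648.7 -131.9] [ 61. 110.] 80.0
5285 [199. 201.] 0.051 [657.9  -4. ] [ 62. 105.] 78.6
2067 [ 73. 216.] 0.051 [669.2 132.3] [63. 46.] 85.9
458 [243. 313.] 0.051 [531.  -18.1] [35. 27.] 73.0
```

carry_out(steps=[[-0.2, 0.2, 0, 0, 0, 0, 1], [0, 0, 3, 0, 0, 0, 1], [0, 0, 4, 0, 0, 0, 1], [0, 0, 4, 0, 0, 0, 1], [0, 0, 1.2, 0, 0, 0, 1]])

```text
time: 10.9
tool_pos: [0.6446, -0.131, 0.0155]
eef_rot: [0.996, -0.087, -0.004, -0.0]
force: [-1.7, 0.6, 0.3]
opening: 1.001
grasp_force: 0.0
```

carry_out(steps=[[0, 0, 0, 0, 0, 0, 0], [0, 0, 0, 0, 0, 0, 0], [0, 0, 0, 0, 0, 0, 0], [0, 0, 0, 0, 0, 0, 0], [0, 0, 0, 0, 0, 0, 0]])

```text
time: 11.4
tool_pos: [0.6501, -0.1319, 0.023]
eef_rot: [0.996, -0.087, 0.002, -0.0]
force: [-4.0, 1.0, 17.3]
opening: 0.632
grasp_force: 8.6
```

carry_out(steps=[[0, 0, 0, 0, 0, 0, 0], [0, 0, 0, 0, 0, 0, 0], [0, 0, 0, 0, 0, 0, 0]])

```text
time: 11.7
tool_pos: [0.65, -0.1383, 0.0259]
eef_rot: [0.996, -0.089, 0.003, 0.003]
force: [-6.8, -8.0, 21.9]
opening: 0.359
grasp_force: 24.7
```

carry_out(steps=[[0, 0, -1, 0, 0, 0, 0], [0, 0, -3, 0, 0, 0, 0], [0, 0, -3, 0, 0, 0, 0], [0, 0, -4, 0, 0, 0, 0], [0, 0, -4, 0, 0, 0, 0]])

```text
time: 12.2
tool_pos: [0.6482, -0.131, 0.1719]
eef_rot: [0.996, -0.087, -0.0, -0.0]
force: [0.3, -1.0, 0.3]
opening: 0.009
grasp_force: 0.0
```

carry_out(steps=[[0, 0, 0, 0, 0, 0, 0], [0, 0, 0, 0, 0, 0, 0], [0, 0, 0, 0, 0, 0, 0], [0, 0, 0, 0, 0, 0, 0]])

```text
time: 12.6
tool_pos: [0.6475, -0.1312, 0.1686]
eef_rot: [0.996, -0.087, -0.001, -0.0]
force: [0.4, -0.2, -1.1]
opening: 0.003
grasp_force: 0.0
```

```bash
cat >> h.py <<'E'
def weigh(n=4):
    f=[]
    for _ in range(n): r.get_image('side'); f.append(r.read_state()['force'][2])
    print('Fz',np.round(f,2),np.mean(f).round(2))
E
python3 - <<'E'
from h import *
weigh();plan(.591,-.365,-4.7,.14)
E
```

```text
Fz [-0.7   0.18 -0.    0.62] 0.02
t 12.8 pos [ 0.648  -0.1315  0.1693] xyaw -9.99 tilt 0.08 F [0.7  1.01 0.62] op 0.003 gf 0.0
PLAN turn -5.29 x -3.77 y 23.74 z 2.93
```

```bash
python3 - <<'E'
from h import *
im,d,C=look('wrist','w5.png');P=cloud(d,C)
comps(P,.03,.07,(.5,.75,-.3,.06),200)
E
```

```text
478 [441.  77.] 0.031 [ 741.1 -279.6] [18. 40.] 0.3
5169 [320. 182.] 0.051 [ 651.1 -132.4] [ 61. 105.] 79.9
5206 [206. 195.] 0.05 [654.9  -3.6] [ 62. 111.] 78.6
```

View pics/w5.png

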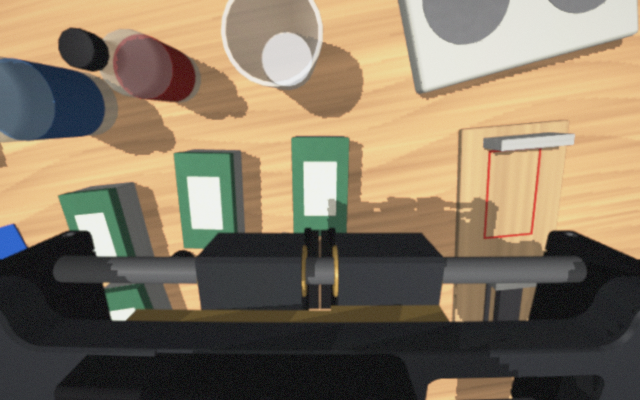

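Wrist view: the tin (320,185) hasn't moved and the fingers at (320,265) are shut on nothing. I'll go down again and look from outside before and while closing.

carry_out(steps=[[0, 0, 0, 0, 0, 0, 1], [0, 0, 0, 0, 0, 0, 1], [0, 0, 0, 0, 0, 0, 1], [0, 0, 0, 0, 0, 0, 1], [0, 0, 0, 0, 0, 0, 1]])

```text
time: 13.35
tool_pos: [0.6485, -0.1316, 0.1703]
eef_rot: [0.996, -0.087, 0.0, 0.0]
force: [-0.5, 0.7, 0.5]
opening: 0.372
grasp_force: 0.0
```

carry_out(steps=[[0, 0, 0, 0, 0, 0, 1], [0, 0, 0, 0, 0, 0, 1], [0, 0, 0, 0, 0, 0, 1], [0, 0, 0, 0, 0, 0, 1], [0, 0, 0, 0, 0, 0, 1]])

```text
time: 13.85
tool_pos: [0.6484, -0.1316, 0.1703]
eef_rot: [0.996, -0.087, 0.0, 0.0]
force: [-1.0, -0.5, -0.0]
opening: 0.837
grasp_force: 0.0
```

carry_out(steps=[[0, 0, 5, 0, 0, 0, 1], [0, 0, 5, 0, 0, 0, 1], [0, 0, 4.6, 0, 0, 0, 1], [0, 0, 0, 0, 0, 0, 1], [0, 0, 0, 0, 0, 0, 1]])

```text
time: 14.35
tool_pos: [0.6484, -0.1317, 0.0246]
eef_rot: [0.996, -0.087, -0.0, 0.0]
force: [1.4, -0.6, 0.9]
opening: 0.997
grasp_force: 0.0
```

```bash
python3 - <<'E'
from h import *
st();a,d,C=look('side');b,d2,C2=look('scene')
a=cv2.resize(a[120:270,300:450],None,fx=2.6,fy=2.6);b=cv2.resize(b[120:270,150:300],None,fx=2.6,fy=2.6)
cv2.imwrite('pics/c1.png',np.hstack([a,b]))
E
```

```text
t 14.35 pos [ 0.6484 -0.1317  0.0246] xyaw -9.99 tilt 0.05 F [ 1.38 -0.64  0.95] op 0.997 gf 0.0
```

View pics/c1.png

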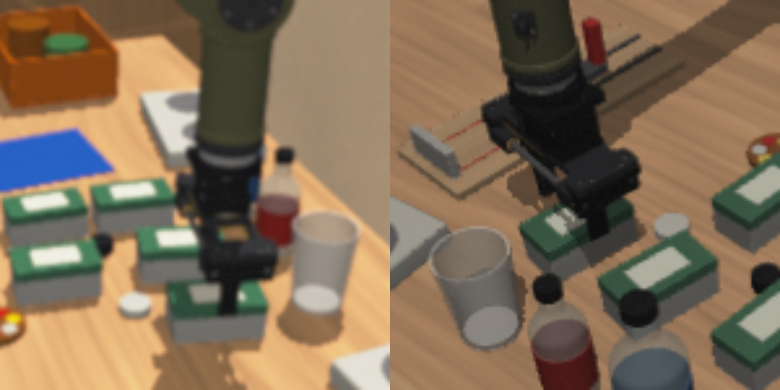

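The gripper straddles the tin correctly: the fingers show at (230,285) on the left and (595,215) on the right. Now I'll close in small steps.

carry_out(steps=[[0, 0, 0, 0, 0, 0, 0.6], [0, 0, 0, 0, 0, 0, 0.6], [0, 0, 0, 0, 0, 0, 0.6], [0, 0, 0, 0, 0, 0, 0.6]])

```text
time: 14.85
tool_pos: [0.6488, -0.1316, 0.025]
eef_rot: [0.996, -0.087, 0.0, -0.0]
force: [-0.2, 1.0, -0.1]
opening: 0.726
grasp_force: 0.0
```

carry_out(steps=[[0, 0, 0, 0, 0, 0, 0.6]])

```text
time: 14.95
tool_pos: [0.6485, -0.1316, 0.0245]
eef_rot: [0.996, -0.087, 0.0, 0.0]
force: [-0.7, -0.0, -0.2]
opening: 0.65
grasp_force: 0.0
```

carry_out(steps=[[0, 0, 0, 0, 0, 0, 0.6], [0, 0, 0, 0, 0, 0, 0.6]])

```text
time: 15.15
tool_pos: [0.6484, -0.1316, 0.0242]
eef_rot: [0.996, -0.087, -0.0, -0.0]
force: [-0.5, -0.2, 0.5]
opening: 0.605
grasp_force: 0.0
```

```bash
python3 - <<'E'
from h import *
st();a,d,C=look('side');b,d2,C2=look('scene')
a=cv2.resize(a[120:270,300:450],None,fx=2.6,fy=2.6);b=cv2.resize(b[120:270,150:300],None,fx=2.6,fy=2.6)
cv2.imwrite('pics/c2.png',np.hstack([a,b]));st()
E
```

```text
t 15.15 pos [ 0.6484 -0.1316  0.0242] xyaw -9.99 tilt 0.01 F [-0.55 -0.23  0.54] op 0.605 gf 0.0
t 15.25 pos [ 0.6484 -0.1316  0.0242] xyaw -9.99 tilt 0.01 F [-0.28  0.21  1.07] op 0.605 gf 0.0
```

View pics/c2.png

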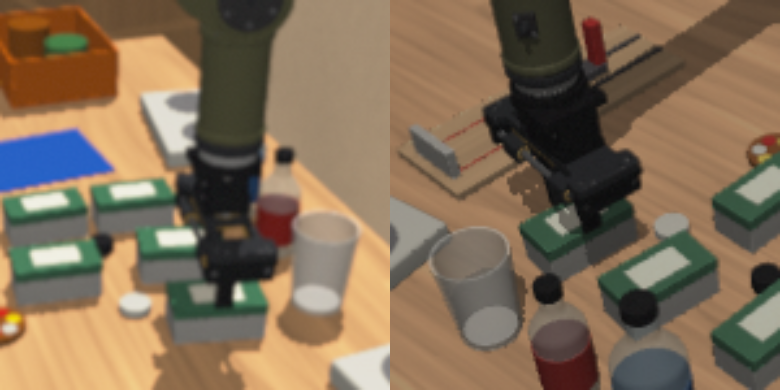

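The fingertips are above the lid even though the reported z is 0.024, so the real tips sit about 26 mm higher than the TCP reading. I'll open and go lower, checking the force.

carry_out(steps=[[0, 0, 0, 0, 0, 0, 1], [0, 0, 0, 0, 0, 0, 1], [0, 0, 0, 0, 0, 0, 1], [0, 0, 0, 0, 0, 0, 1], [0, 0, 0, 0, 0, 0, 1]])

```text
time: 15.75
tool_pos: [0.6485, -0.1316, 0.0243]
eef_rot: [0.996, -0.087, 0.0, 0.0]
force: [0.9, -0.6, 0.4]
opening: 0.953
grasp_force: 0.0
```

carry_out(steps=[[0, 0, 0, 0, 0, 0, 1], [0, 0, 0.7, 0, 0, 0, 1], [0, 0, 0.7, 0, 0, 0, 1], [0, 0, 0.7, 0, 0, 0, 1], [0, 0, 0, 0, 0, 0, 1]])

```text
time: 16.25
tool_pos: [0.6471, -0.1313, 0.0014]
eef_rot: [0.996, -0.087, -0.002, -0.0]
force: [0.4, -0.1, 0.9]
opening: 0.998
grasp_force: 0.0
```

carry_out(steps=[[0, 0, 0, 0, 0, 0, 0.6], [0, 0, 0, 0, 0, 0, 0.6], [0, 0, 0, 0, 0, 0, 0.6], [0, 0, 0, 0, 0, 0, 0.6], [0, 0, 0, 0, 0, 0, 0.6]])

```text
time: 16.75
tool_pos: [0.6487, -0.1317, 0.0036]
eef_rot: [0.996, -0.087, 0.0, 0.0]
force: [0.7, -0.4, 1.2]
opening: 0.685
grasp_force: 30.0
```

carry_out(steps=[[0, 0, 0, 0, 0, 0, 0.6], [0, 0, 0, 0, 0, 0, 0.6], [0, 0, 0, 0, 0, 0, 0.6]])

```text
time: 17.05
tool_pos: [0.6487, -0.1317, 0.0036]
eef_rot: [0.996, -0.087, 0.0, 0.0]
force: [0.0, 0.1, 2.2]
opening: 0.685
grasp_force: 30.0
```

```bash
python3 - <<'E'
from h import *
im,d,C=look('wrist');c=r.calibration('wrist');print(np.array(c['T_tool_cam']).round(4));P=cloud(d,C)
st();a,d,C=look('side');b,d2,C2=look('scene')
# nearest gripper: lowest heights of gripper pts in scene view near tcp
a=cv2.resize(a[120:270,300:450],None,fx=2.6,fy=2.6);b=cv2.resize(b[120:270,150:300],None,fx=2.6,fy=2.6)
cv2.imwrite('pics/c3.png',np.hstack([a,b]));st()
E
```

```text
[[ 2.000e-04 -9.642e-01 -2.653e-01  7.320e-02]
 [ 1.000e+00  4.000e-04 -5.000e-04  1.000e-04]
 [ 6.000e-04 -2.653e-01  9.642e-01 -1.902e-01]
 [ 0.000e+00  0.000e+00  0.000e+00  1.000e+00]]
t 17.1 pos [ 0.6487 -0.1317  0.0036] xyaw -9.99 tilt 0.03 F [-1.34  1.18  1.62] op 0.684 gf 30.0
t 17.2 pos [ 0.6487 -0.1316  0.0036] xyaw -9.99 tilt 0.03 F [0.12 0.1  2.25] op 0.689 gf 30.0
```

carry_out(steps=[[0, 0, -1, 0, 0, 0, 0], [0, 0, -3, 0, 0, 0, 0], [0, 0, -3, 0, 0, 0, 0], [0, 0, -3, 0, 0, 0, 0], [0, 0, -2, 0, 0, 0, 0]])

```text
time: 17.7
tool_pos: [0.6493, -0.1318, 0.1263]
eef_rot: [0.996, -0.087, 0.001, 0.0]
force: [-0.3, -0.2, -0.6]
opening: 0.689
grasp_force: 3.0
```

carry_out(steps=[[0, 0, 0, 0, 0, 0, 0], [0, 0, 0, 0, 0, 0, 0], [0, 0, 0, 0, 0, 0, 0], [0, 0, 0, 0, 0, 0, 0]])

```text
time: 18.1
tool_pos: [0.6474, -0.1313, 0.1215]
eef_rot: [0.996, -0.087, -0.001, -0.0]
force: [-0.3, 0.3, -0.2]
opening: 0.683
grasp_force: 30.0
```

```bash
python3 - <<'E'
from h import *
weigh();im,d,C=look('wrist');P=cloud(d,C);comps(P,.13,.2,(.5,.8,-.25,-.05),200);comps(P,.13,.185,(.5,.8,-.25,-.05),200)
plan(.591,-.365,-4.7,.0156)
E
```

```text
Fz [-0.95 -1.26 -0.88  0.16] -0.73
13571 [319. 206.] 0.169 [ 676.7 -136.8] [84. 54.] 80.1
307 [250. 294.] 0.197 [650.6 -99.1] [ 5. 14.] 79.8
2795 [319. 296.] 0.17 [ 625.5 -127.6] [62. 19.] 80.3
301 [389. 294.] 0.197 [ 639.5 -162.9] [ 5. 14.] 77.7
13412 [320. 206.] 0.169 [ 676.8 -136.6] [83. 54.] 80.1
2795 [319. 296.] 0.17 [ 625.5 -127.6] [62. 19.] 80.3
t 18.35 pos [ 0.6482 -0.1316  0.1228] xyaw -9.99 tilt 0.04 F [ 0.06  0.74 -0.86] op 0.685 gf 30.0
PLAN turn -5.29 x -3.79 y 23.74 z 10.72
```

It's empty (about 0.7 N). To the seat.

carry_out(steps=[[0, 0, 0, 0, 0, -5.3, 0], [-0.6, 4, 0, 0, 0, 0, 0], [-0.6, 4, 0, 0, 0, 0, 0], [-0.6, 4, 0, 0, 0, 0, 0], [-0.6, 4, 0, 0, 0, 0, 0]])

```text
time: 18.85
tool_pos: [0.611, -0.2906, 0.1233]
eef_rot: [0.999, -0.041, 0.0, 0.0]
force: [-0.6, -0.2, 0.1]
opening: 0.688
grasp_force: 30.0
```

carry_out(steps=[[-0.7, 4, 0, 0, 0, 0, 0], [-0.7, 3.7, 0, 0, 0, 0, 0], [0, 0, 0, 0, 0, 0, 0], [0, 0, 0, 0, 0, 0, 0], [0, 0, 0, 0, 0, 0, 0]])

```text
time: 19.35
tool_pos: [0.5921, -0.363, 0.1231]
eef_rot: [0.999, -0.04, 0.0, -0.001]
force: [-0.1, 0.2, -0.4]
opening: 0.689
grasp_force: 30.0
```

```bash
python3 - <<'E'
from h import *
im,d,C=look('wrist');P=cloud(d,C);comps(P,.163,.178,(.4,.8,-.5,-.2),200);comps(P,.045,.055,(.4,.72,-.5,-.25),100)
plan(.591,-.365,-4.7,.0156)
E
```

```text
12374 [319. 207.] 0.171 [ 620.9 -365.3] [80. 54.] 85.9
2793 [319. 296.] 0.171 [ 569.4 -361.3] [61. 18.] 85.4
1260 [322. 127.] 0.051 [ 658.7 -370.5] [80. 11.] 85.4
t 19.4 pos [ 0.5923 -0.3625  0.1231] xyaw -4.53 tilt 0.08 F [ 0.25  0.2  -0.25] op 0.682 gf 30.0
PLAN turn 0.17 x -0.11 y 0.26 z 10.75
```

```bash
python3 - <<'E'
from h import *
for n in('scene','side'):
    im,d,C=look(n,'now_%s.png'%n);P=cloud(d,C);comps(P,.1,.2,(.5,.72,-.43,-.3),20);comps(P,.163,.18,(.5,.72,-.43,-.3),20)
    b=im[110:230,100:260] if n=='scene' else im[200:320,330:490]
    cv2.imwrite('pics/c4%s.png'%n,cv2.resize(b,None,fx=2.5,fy=2.5))
a=cv2.imread('pics/c4scene.png');b=cv2.imread('pics/c4side.png');cv2.imwrite('pics/c4.png',np.hstack([a,b]))
E
```

```text
904 [176. 139.] 0.156 [ 596.5 -360.6] [111.  88.] 7.2
388 [173. 134.] 0.17 [ 596.6 -360.5] [108.  87.] 10.6
1239 [399. 258.] 0.154 [ 584.8 -362.6] [108.  87.] 9.6
512 [396. 251.] 0.169 [ 585.6 -362.9] [108.  84.] 8.4
```

View pics/c4.png

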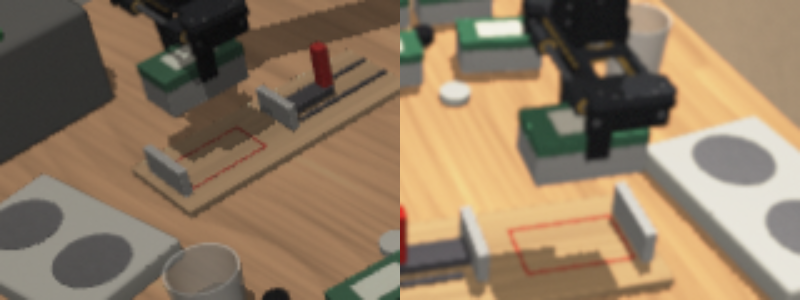

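The tin is held level above the deck: left view at (195,75), right view at (590,145). The outline below is clear of the clamp, so I'll lower it.

carry_out(steps=[[-0.1, 0.2, 2, 0, 0, 0.2, 0], [0, 0, 3, 0, 0, 0, 0], [0, 0, 3, 0, 0, 0, 0], [0, 0, 2, 0, 0, 0, 0], [0, 0, 0, 0, 0, 0, 0]])

```text
time: 20.0
tool_pos: [0.5881, -0.3637, 0.0195]
eef_rot: [0.999, -0.042, -0.003, -0.002]
force: [-0.3, 0.2, -0.4]
opening: 0.688
grasp_force: 30.0
```

carry_out(steps=[[0, 0, 0, 0, 0, 0, 0], [0, 0, 0.3, 0, 0, 0, 0], [0, 0, 0.3, 0, 0, 0, 0], [0, 0, 0, 0, 0, 0, 0], [0, 0, 0, 0, 0, 0, 0]])

```text
time: 20.5
tool_pos: [0.5903, -0.3668, 0.0178]
eef_rot: [0.999, -0.043, 0.0, 0.0]
force: [-0.1, 0.6, 0.4]
opening: 0.691
grasp_force: 30.0
```

carry_out(steps=[[0, 0, 0, 0, 0, 0, 1], [0, 0, 0, 0, 0, 0, 1], [0, 0, 0, 0, 0, 0, 1], [0, 0, 0, 0, 0, 0, 1], [0, 0, 0, 0, 0, 0, 1]])

```text
time: 21.0
tool_pos: [0.5901, -0.3666, 0.0173]
eef_rot: [0.999, -0.043, 0.0, 0.0]
force: [0.6, 0.4, -0.4]
opening: 0.978
grasp_force: 0.0
```

carry_out(steps=[[0, 0, -3, 0, 0, 0, 1], [0, 0, -5, 0, 0, 0, 1], [0, 0, -5, 0, 0, 0, 1], [0, 0, -5, 0, 0, 0, 1], [0, 0, -2, 0, 0, 0, 1]])

```text
time: 21.5
tool_pos: [0.592, -0.3681, 0.2242]
eef_rot: [0.999, -0.043, 0.004, 0.002]
force: [1.1, 0.6, 0.5]
opening: 1.0
grasp_force: 0.0
```

carry_out(steps=[[-2.5, 0, 0, 0, 0, 0, 1], [-2.5, 0, 0, 0, 0, 0, 1], [0, 0, 0, 0, 0, 0, 1], [0, 0, 0, 0, 0, 0, 1], [0, 0, 0, 0, 0, 0, 1]])

```text
time: 22.0
tool_pos: [0.5412, -0.3619, 0.2172]
eef_rot: [0.999, -0.042, 0.0, -0.0]
force: [0.0, -0.3, -0.2]
opening: 0.994
grasp_force: 0.0
```

```bash
python3 - <<'E'
from h import *
st();im,d,C=look('wrist','w6.png');P=cloud(d,C);comps(P,.056,.07,(.4,.72,-.5,-.25),100);comps(P,.043,.055,(.4,.72,-.5,-.25),100)
for n in('scene','side'):
    im,d,C=look(n);P=cloud(d,C);print(n);comps(P,.056,.07,(.4,.75,-.5,-.25),20);comps(P,.043,.058,(.4,.9,-.25,.27),150)
E
```

```text
t 22.0 pos [ 0.5412 -0.3619  0.2172] xyaw -4.83 tilt 0.04 F [ 0.04 -0.33 -0.19] op 0.994 gf 0.0
4999 [320. 139.] 0.063 [ 590.2 -367.1] [ 61. 110.] 85.0
823 [318.  80.] 0.05 [ 658.7 -370.6] [80. 12.] 85.1
580 [319. 219.] 0.051 [ 489.8 -356.5] [69. 13.] 85.5
scene
26 [228. 136.] 0.062 [ 412.6 -344.9] [14. 22.] 35.9
490 [182. 160.] 0.063 [ 588.  -365.4] [ 69. 115.] 84.0
602 [294. 192.] 0.051 [484.6   3.9] [ 64. 115.] 86.2
712 [328. 216.] 0.051 [508. 143.] [ 65. 115.] 88.2
648 [254. 222.] 0.051 [653.   -1.8] [ 65. 113.] 78.7
831 [296. 243.] 0.05 [634.4 137.3] [ 66. 113.] 85.0
side
830 [399. 284.] 0.062 [ 589.1 -365.9] [ 66. 111.] 84.3
37 [328. 294.] 0.063 [ 405.4 -354.6] [12. 25.] 41.8
293 [350. 193.] 0.049 [634.7 136.5] [ 68. 111.] 85.5
308 [316. 198.] 0.05 [507.8 141.2] [112.  69.] 1.5
259 [364. 212.] 0.049 [645.3  -3.2] [65. 96.] 75.6
401 [321. 219.] 0.049 [485.9   0.8] [ 65. 111.] 85.8
```

carry_out(steps=[[0, 0, 0, 0, 0, 6.2, 1], [0.5, -4.2, 0, 0, 0, 0, 1], [0.5, -4.2, 0, 0, 0, 0, 1], [0.5, -4.2, 0, 0, 0, 0, 1], [0.5, -4.2, 0, 0, 0, 0, 1]])

```text
time: 22.65
tool_pos: [0.5929, -0.1995, 0.2171]
eef_rot: [0.995, -0.096, 0.0, 0.0]
force: [0.1, -0.3, 0.5]
opening: 1.0
grasp_force: 0.0
```

carry_out(steps=[[0.5, -4.2, 0, 0, 0, 0, 1], [0.5, -4.2, 0, 0, 0, 0, 1], [0.5, -4.2, 0, 0, 0, 0, 1], [0.4, -4, 0, 0, 0, 0, 1], [0.4, -4, 0, 0, 0, 0, 1]])

```text
time: 23.15
tool_pos: [0.655, -0.0015, 0.217]
eef_rot: [0.995, -0.096, 0.0, -0.0]
force: [0.7, -0.8, 0.7]
opening: 0.997
grasp_force: 0.0
```

carry_out(steps=[[0, 0, 2, 0, 0, 0, 1], [0, 0, 2, 0, 0, 0, 1], [0, 0, 0, 0, 0, 0, 1], [0, 0, 0, 0, 0, 0, 1], [0, 0, 0, 0, 0, 0, 1]])

```text
time: 23.65
tool_pos: [0.6552, -0.0039, 0.1786]
eef_rot: [0.995, -0.097, 0.001, -0.0]
force: [0.3, -0.7, 1.0]
opening: 0.998
grasp_force: 0.0
```

```bash
python3 - <<'E'
from h import *
im,d,C=look('wrist');P=cloud(d,C)
comps(P,.044,.058,(.35,.75,-.3,.3),200)
plan(.654,-.003,-11,.002)
E
```

```text
5156 [319. 185.] 0.051 [655.2  -3.5] [ 61. 109.] 78.7
3596 [202. 213.] 0.051 [645.1 134.5] [62. 92.] 85.6
1104 [237. 307.] 0.051 [529.8 133.4] [62. 59.] 75.2
1270 [339. 296.] 0.051 [513.6  -0.9] [64. 38.] 79.4
t 23.7 pos [ 0.6553 -0.004   0.1788] xyaw -11.12 tilt 0.14 F [-0.28  0.22 -0.18] op 0.997 gf 0.0
PLAN turn -0.12 x -0.14 y -0.07 z 17.68
```

carry_out(steps=[[0, 0, 5, 0, 0, 0, 1], [0, 0, 5, 0, 0, 0, 1], [0, 0, 5, 0, 0, 0, 1], [0, 0, 2.6, 0, 0, 0, 1], [0, 0, 0, 0, 0, 0, 1]])

```text
time: 24.2
tool_pos: [0.6509, -0.0039, -0.0027]
eef_rot: [0.995, -0.097, -0.004, 0.001]
force: [0.1, -0.3, -0.3]
opening: 0.998
grasp_force: 0.0
```

carry_out(steps=[[0, 0, 0, 0, 0, 0, 0.5], [0, 0, 0, 0, 0, 0, 0.5], [0, 0, 0, 0, 0, 0, 0], [0, 0, 0, 0, 0, 0, 0], [0, 0, 0, 0, 0, 0, 0]])

```text
time: 24.7
tool_pos: [0.6555, -0.0036, 0.003]
eef_rot: [0.995, -0.097, 0.001, -0.0]
force: [-0.9, 0.1, 4.9]
opening: 0.688
grasp_force: 30.0
```

carry_out(steps=[[0, 0, 0, 0, 0, 0, 0], [0, 0, 0, 0, 0, 0, 0], [0, 0, -1, 0, 0, 0, 0], [0, 0, -3, 0, 0, 0, 0], [0, 0, -3, 0, 0, 0, 0]])

```text
time: 25.2
tool_pos: [0.6532, -0.0037, 0.0714]
eef_rot: [0.995, -0.097, -0.001, 0.0]
force: [0.0, 0.6, 0.3]
opening: 0.685
grasp_force: 30.0
```

carry_out(steps=[[0, 0, -4, 0, 0, 0, 0], [0, 0, -4, 0, 0, 0, 0], [0, 0, 0, 0, 0, 0, 0], [0, 0, 0, 0, 0, 0, 0], [0, 0, 0, 0, 0, 0, 0]])

```text
time: 25.7
tool_pos: [0.6532, -0.0036, 0.1499]
eef_rot: [0.995, -0.097, -0.001, 0.0]
force: [0.1, 0.4, -1.6]
opening: 0.685
grasp_force: 30.0
```

```bash
python3 - <<'E'
from h import *
weigh();plan(.5905,-.3665,-4.8,.067);plan(.48,.36,4)
E
```

```text
Fz [ 0.19 -0.78 -0.91  0.01] -0.37
t 25.9 pos [ 0.6534 -0.0036  0.1497] xyaw -11.09 tilt 0.15 F [-0.24  0.76  0.01] op 0.69 gf 30.0
PLAN turn -6.29 x -3.23 y 36.69 z 8.27
t 25.9 pos [ 0.6534 -0.0036  0.1497] xyaw -11.09 tilt 0.15 F [-0.24  0.76  0.01] op 0.69 gf 30.0
PLAN turn -15.09 x -14.76 y -37.48 z None
```

Empty again. To the column.

carry_out(steps=[[0, 0, 0, 0, 0, -6.3, 0], [-0.3, 4.1, 0, 0, 0, 0, 0], [-0.3, 4.1, 0, 0, 0, 0, 0], [-0.4, 4.1, 0, 0, 0, 0, 0], [-0.3, 4.1, 0, 0, 0, 0, 0]])

```text
time: 26.4
tool_pos: [0.6269, -0.1674, 0.1506]
eef_rot: [0.999, -0.042, -0.001, -0.0]
force: [1.5, -0.3, 0.6]
opening: 0.689
grasp_force: 30.0
```

carry_out(steps=[[-0.4, 4.1, 0, 0, 0, 0, 0], [-0.4, 4.1, 0, 0, 0, 0, 0], [-0.4, 4.1, 0, 0, 0, 0, 0], [-0.4, 4, 0, 0, 0, 0, 0], [-0.3, 4, 0, 0, 0, 0, 0]])

```text
time: 26.9
tool_pos: [0.5909, -0.3681, 0.1505]
eef_rot: [0.999, -0.042, -0.001, -0.0]
force: [0.2, 0.5, -0.2]
opening: 0.689
grasp_force: 30.0
```

carry_out(steps=[[0, 0, 2, 0, 0, 0, 0], [0, 0, 2, 0, 0, 0, 0], [0, 0, 0, 0, 0, 0, 0], [0, 0, 0, 0, 0, 0, 0], [0, 0, 0, 0, 0, 0, 0]])

```text
time: 27.4
tool_pos: [0.5926, -0.3666, 0.1124]
eef_rot: [0.999, -0.041, 0.001, 0.0]
force: [0.6, -0.2, -0.6]
opening: 0.686
grasp_force: 30.0
```

```bash
python3 - <<'E'
from h import *
plan(.5905,-.3665,-4.8,.066)
E
```

```text
t 27.4 pos [ 0.5926 -0.3666  0.1124] xyaw -4.75 tilt 0.1 F [ 0.62 -0.19 -0.61] op 0.686 gf 30.0
PLAN turn 0.05 x -0.21 y 0.0 z 4.64
```

carry_out(steps=[[-0.2, 0, 2, 0, 0, 0, 0], [0, 0, 2, 0, 0, 0, 0], [0, 0, 0.6, 0, 0, 0, 0], [0, 0, 0, 0, 0, 0, 0], [0, 0, 0, 0, 0, 0, 0]])

```text
time: 27.9
tool_pos: [0.5908, -0.3668, 0.0667]
eef_rot: [0.999, -0.042, 0.001, 0.001]
force: [0.8, 0.2, 0.6]
opening: 0.688
grasp_force: 30.0
```

carry_out(steps=[[0, 0, 0, 0, 0, 0, 1], [0, 0, 0, 0, 0, 0, 1], [0, 0, 0, 0, 0, 0, 1], [0, 0, 0, 0, 0, 0, 1], [0, 0, 0, 0, 0, 0, 1]])

```text
time: 28.4
tool_pos: [0.5899, -0.3665, 0.0653]
eef_rot: [0.999, -0.042, 0.0, 0.0]
force: [0.8, -0.1, -0.8]
opening: 0.979
grasp_force: 0.0
```

carry_out(steps=[[0, 0, -3, 0, 0, 0, 1], [0, 0, -5, 0, 0, 0, 1], [0, 0, -5, 0, 0, 0, 1], [0, 0, -2, 0, 0, 0, 1], [0, 0, 0, 0, 0, 0, 1]])

```text
time: 28.9
tool_pos: [0.5918, -0.368, 0.2207]
eef_rot: [0.999, -0.042, 0.004, 0.002]
force: [0.3, 0.4, -0.6]
opening: 1.0
grasp_force: 0.0
```

carry_out(steps=[[-1.4, -4, 0, 0, 0, -0.8, 1], [-1.4, -4, 0, 0, 0, 0, 1], [-1.4, -4, 0, 0, 0, 0, 1], [-1.5, -4, 0, 0, 0, 0, 1], [-1.5, -4, 0, 0, 0, 0, 1]])

```text
time: 29.4
tool_pos: [0.531, -0.1599, 0.2137]
eef_rot: [0.999, -0.035, -0.001, -0.0]
force: [0.3, 1.0, -0.2]
opening: 1.003
grasp_force: 0.0
```

carry_out(steps=[[-1.5, -4, 0, 0, 0, 0, 1], [-1.5, -4, 0, 0, 0, 0, 1], [-1.4, -4, 0, 0, 0, 0, 1], [-1.4, -3.9, 0, 0, 0, 0, 1], [0, 0, 0, 0, 0, 0, 1]])

```text
time: 29.9
tool_pos: [0.4836, 0.0077, 0.2141]
eef_rot: [1.0, -0.03, -0.001, -0.001]
force: [0.3, 0.5, 0.8]
opening: 1.0
grasp_force: 0.0
```

carry_out(steps=[[0, 0, 2, 0, 0, 0, 1], [0, 0, 2, 0, 0, 0, 1], [0, 0, 0, 0, 0, 0, 1], [0, 0, 0, 0, 0, 0, 1], [0, 0, 0, 0, 0, 0, 1]])

```text
time: 30.4
tool_pos: [0.4862, 0.0005, 0.176]
eef_rot: [0.999, -0.035, 0.001, -0.0]
force: [-0.2, 0.1, -0.3]
opening: 1.001
grasp_force: 0.0
```

```bash
python3 - <<'E'
from h import *
im,d,C=look('wrist');P=cloud(d,C)
comps(P,.044,.058,(.35,.75,-.3,.3),200)
plan(.485,.002,-4,.002)
for n in('scene','side'):
    im,d,C=look(n);P=cloud(d,C);print(n);comps(P,.1,.12,(.4,.75,-.5,-.25),50);comps(P,.043,.058,(.4,.75,-.25,.27),150)
E
```

```text
6185 [143.  49.] 0.051 [641.3 169.8] [63. 94.] 85.1
5500 [192. 174.] 0.051 [509.3 141. ] [ 62. 111.] 89.8
5236 [319. 185.] 0.051 [487.    1.3] [ 61. 109.] 85.8
t 30.45 pos [0.4864 0.0006 0.1762] xyaw -4.01 tilt 0.09 F [-0.04 -0.01  0.41] op 1.001 gf 0.0
PLAN turn -0.01 x -0.15 y -0.13 z 17.42
scene
559 [179. 148.] 0.112 [ 588.3 -365. ] [ 71. 113.] 84.5
608 [294. 192.] 0.051 [484.8   4. ] [ 65. 115.] 85.8
703 [328. 216.] 0.051 [507.2 143.3] [114.  64.] 0.5
876 [303. 252.] 0.051 [647.9 171.5] [ 64. 116.] 84.3
side
934 [400. 269.] 0.111 [ 589.5 -366.9] [ 64. 113.] 84.2
283 [351. 189.] 0.049 [648.9 167.8] [ 67. 112.] 85.1
310 [316. 198.] 0.05 [507.3 141.7] [111.  70.] 0.4
395 [321. 219.] 0.05 [485.6   0. ] [ 67. 111.] 86.5
```

The column is good. The fifth tin was knocked to about (0.648, 0.170), which I've noted. Picking this one.

carry_out(steps=[[0, 0, 5, 0, 0, 0, 1], [0, 0, 5, 0, 0, 0, 1], [0, 0, 5, 0, 0, 0, 1], [0, 0, 2.4, 0, 0, 0, 1], [0, 0, 0, 0, 0, 0, 1]])

```text
time: 31.05
tool_pos: [0.4823, 0.0006, -0.002]
eef_rot: [0.999, -0.035, -0.004, 0.0]
force: [-0.4, -0.1, 0.2]
opening: 1.0
grasp_force: 0.0
```

carry_out(steps=[[0, 0, 0, 0, 0, 0, 0.5], [0, 0, 0, 0, 0, 0, 0.5], [0, 0, 0, 0, 0, 0, 0], [0, 0, 0, 0, 0, 0, 0], [0, 0, 0, 0, 0, 0, 0]])

```text
time: 31.55
tool_pos: [0.4868, 0.001, 0.0026]
eef_rot: [0.999, -0.035, 0.001, -0.0]
force: [-1.8, 0.3, 5.5]
opening: 0.687
grasp_force: 30.0
```

carry_out(steps=[[0, 0, 0, 0, 0, 0, 0], [0, 0, 0, 0, 0, 0, 0], [0, 0, -1, 0, 0, 0, 0], [0, 0, -3, 0, 0, 0, 0], [0, 0, -3, 0, 0, 0, 0]])

```text
time: 32.05
tool_pos: [0.4838, 0.0007, 0.071]
eef_rot: [0.999, -0.035, -0.002, 0.0]
force: [2.2, -0.3, -3.9]
opening: 0.687
grasp_force: 30.0
```

carry_out(steps=[[0, 0, -4, 0, 0, 0, 0], [0, 0, -4, 0, 0, 0, 0], [0, 0, 0, 0, 0, 0, 0], [0, 0, 0, 0, 0, 0, 0], [0, 0, 0, 0, 0, 0, 0]])

```text
time: 32.55
tool_pos: [0.4838, 0.0007, 0.1493]
eef_rot: [0.999, -0.035, -0.002, 0.0]
force: [0.6, -0.0, -4.3]
opening: 0.688
grasp_force: 30.0
```

```bash
python3 - <<'E'
from h import *
weigh();plan(.5905,-.3665,-4.8,.116);plan(.41,.36,-4)
E
```

```text
Fz [-3.8  -3.88 -3.91 -5.17] -4.19
t 32.75 pos [0.4846 0.0008 0.1497] xyaw -3.99 tilt 0.17 F [ 0.79 -0.15 -5.17] op 0.686 gf 30.0
PLAN turn 0.81 x 13.63 y 35.71 z 3.37
t 32.75 pos [0.4846 0.0008 0.1497] xyaw -3.99 tilt 0.17 F [ 0.79 -0.15 -5.17] op 0.686 gf 30.0
PLAN turn 0.01 x -9.94 y -35.31 z None
```

Full (about 4.2 N). To the mat.

carry_out(steps=[[0, 0, 0, 0, 0, -8.5, 0], [-0.4, -4, 0, 0, 0, 0, 0], [-0.4, -4, 0, 0, 0, 0, 0], [-0.4, -4, 0, 0, 0, 0, 0], [-0.4, -4, 0, 0, 0, 0, 0]])

```text
time: 33.25
tool_pos: [0.4563, 0.1603, 0.1506]
eef_rot: [0.999, 0.039, -0.0, 0.0]
force: [0.6, -0.3, -4.4]
opening: 0.69
grasp_force: 30.0
```

carry_out(steps=[[-0.4, -4, 0, 0, 0, 0, 0], [-0.3, -4, 0, 0, 0, 0, 0], [-0.3, -4, 0, 0, 0, 0, 0], [-0.3, -4, 0, 0, 0, 0, 0], [-0.3, -3.8, 0, 0, 0, 0, 0]])

```text
time: 33.75
tool_pos: [0.4248, 0.3567, 0.1504]
eef_rot: [0.999, 0.04, -0.001, 0.0]
force: [1.1, 0.0, -3.6]
opening: 0.69
grasp_force: 30.0
```

carry_out(steps=[[0, 0, 3, 0, 0, 0, 0], [0, 0, 3, 0, 0, 0, 0], [0, 0, 3, 0, 0, 0, 0], [0, 0, 2, 0, 0, 0, 0], [0, 0, 0, 0, 0, 0, 0]])

```text
time: 34.25
tool_pos: [0.4228, 0.3527, 0.037]
eef_rot: [0.999, 0.039, -0.004, 0.002]
force: [0.4, -0.3, -4.6]
opening: 0.687
grasp_force: 30.0
```

carry_out(steps=[[0, 0, 0, 0, 0, 0, 0], [0, 0, 0, 0, 0, 0, 0], [0, 0, 0, 0, 0, 0, 0]])

```text
time: 34.55
tool_pos: [0.4267, 0.356, 0.0428]
eef_rot: [0.999, 0.039, 0.001, -0.001]
force: [-0.4, -0.1, -5.1]
opening: 0.684
grasp_force: 30.0
```

```bash
python3 - <<'E'
from h import *
plan(.425,.355,4.5,.007)
im,d,C=look('wrist','w7.png');P=cloud(d,C)
m=(im[...,0].astype(int)>im[...,2].astype(int)+60)&(P[...,2]<.02)&(d>0)
print(m.sum(),cv2.minAreaRect((P[m][:,:2]*1000).astype(np.float32)))
im,d,C=look('scene');P=cloud(d,C)
m=(im[...,0].astype(int)>im[...,2].astype(int)+60)&(P[...,2]<.02)&(d>0)&(P[...,1]<.5)&(P[...,1]>.2)
print(m.sum(),cv2.minAreaRect((P[m][:,:2]*1000).astype(np.float32)))
E
```

```text
t 34.55 pos [0.4267 0.356  0.0428] xyaw 4.51 tilt 0.16 F [-0.36 -0.11 -5.1 ] op 0.684 gf 30.0
PLAN turn 0.01 x -0.17 y 0.09 z 3.58
42345 ((460.92730712890625, 354.7911376953125), (246.697998046875, 170.47763061523438), 5.297184944152832)
4801 ((495.20526123046875, 360.309814453125), (322.8291931152344, 167.61729431152344), 5.026540756225586)
```

carry_out(steps=[[0, 0, 2, 0, 0, 0, 0], [0, 0, 1.2, 0, 0, 0, 0], [0, 0, 0.4, 0, 0, 0, 0], [0, 0, 0, 0, 0, 0, 0], [0, 0, 0, 0, 0, 0, 0]])

```text
time: 35.15
tool_pos: [0.4258, 0.3553, 0.0056]
eef_rot: [0.999, 0.039, 0.0, -0.0]
force: [-0.6, -0.6, -1.2]
opening: 0.686
grasp_force: 30.0
```

carry_out(steps=[[0, 0, 0, 0, 0, 0, 1], [0, 0, 0, 0, 0, 0, 1], [0, 0, 0, 0, 0, 0, 1], [0, 0, 0, 0, 0, 0, 1], [0, 0, 0, 0, 0, 0, 1]])

```text
time: 35.65
tool_pos: [0.4258, 0.3553, 0.0054]
eef_rot: [0.999, 0.039, 0.0, -0.0]
force: [0.3, -0.1, 0.5]
opening: 0.981
grasp_force: 0.0
```

carry_out(steps=[[0, 0, -3, 0, 0, 0, 1], [0, 0, -5, 0, 0, 0, 1], [0, 0, -5, 0, 0, 0, 1], [0, 0, -4, 0, 0, 0, 1], [0, 0, 0, 0, 0, 4.5, 1]])

```text
time: 36.15
tool_pos: [0.4287, 0.3582, 0.1825]
eef_rot: [1.0, -0.001, 0.005, -0.004]
force: [-0.1, 1.4, 0.3]
opening: 0.998
grasp_force: 0.0
```

carry_out(steps=[[1.4, 3.6, 0, 0, 0, 0, 1], [1.4, 3.6, 0, 0, 0, 0, 1], [1.4, 3.6, 0, 0, 0, 0, 1], [1.4, 3.6, 0, 0, 0, 0, 1], [1.3, 3.5, 0, 0, 0, 0, 1]])

```text
time: 36.65
tool_pos: [0.4952, 0.1746, 0.1754]
eef_rot: [1.0, 0.0, 0.0, 0.0]
force: [-0.5, 0.2, 0.3]
opening: 1.002
grasp_force: 0.0
```

carry_out(steps=[[1.3, 3.5, 0, 0, 0, 0, 1], [0, 0, 0, 0, 0, 0, 1], [0, 0, 0, 0, 0, 0, 1], [0, 0, 0, 0, 0, 0, 1]])

```text
time: 37.05
tool_pos: [0.5072, 0.1427, 0.1753]
eef_rot: [1.0, 0.001, -0.0, -0.0]
force: [-0.7, 0.2, -0.2]
opening: 1.0
grasp_force: 0.0
```

```bash
python3 - <<'E'
from h import *
im,d,C=look('wrist');P=cloud(d,C)
comps(P,.044,.058,(.35,.75,-.3,.5),200)
plan(.508,.142,0,.002)
for n in('scene','side'):
    im,d,C=look(n);P=cloud(d,C);print(n);comps(P,.1,.12,(.4,.75,-.5,-.25),50);comps(P,.043,.06,(.3,.75,-.25,.45),150)
E
```

```text
6551 [293.  52.] 0.051 [644.8 169.8] [ 62. 101.] 85.0
5308 [321. 183.] 0.051 [509.4 141.1] [110.  61.] 0.3
1278 [136. 220.] 0.053 [467.5 357.8] [30. 62.] 3.0
t 37.1 pos [0.5072 0.1429 0.1753] xyaw 0.16 tilt 0.03 F [ 0.31 -0.94 -0.09] op 0.997 gf 0.0
PLAN turn 0.16 x 0.08 y 0.09 z 17.33
scene
569 [179. 148.] 0.112 [ 588.2 -364.7] [ 69. 115.] 83.7
713 [328. 216.] 0.051 [507.5 143.8] [113.  63.] 0.3
795 [412. 232.] 0.053 [424.3 357.6] [116.  63.] 4.3
873 [303. 252.] 0.051 [647.4 171. ] [ 65. 115.] 83.9
side
939 [400. 269.] 0.111 [ 589.7 -366.8] [ 65. 113.] 85.3
245 [283. 175.] 0.052 [424.9 355.6] [111.  71.] 4.3
278 [351. 189.] 0.05 [648.7 169.5] [ 69. 111.] 84.0
306 [316. 198.] 0.05 [507.5 140.9] [ 70. 111.] 89.9
```

Aligned; x needs +0.2 and y +0.1. Picking.

carry_out(steps=[[0.2, 0.1, 5, 0, 0, 0, 1], [0, 0, 5, 0, 0, 0, 1], [0, 0, 5, 0, 0, 0, 1], [0, 0, 2.3, 0, 0, 0, 1], [0, 0, 0, 0, 0, 0, 1]])

```text
time: 37.7
tool_pos: [0.5057, 0.1401, -0.0016]
eef_rot: [1.0, 0.001, -0.004, 0.001]
force: [-0.2, 0.6, 0.8]
opening: 0.999
grasp_force: 0.0
```

carry_out(steps=[[0, 0, 0, 0, 0, 0, 0.5], [0, 0, 0, 0, 0, 0, 0.5], [0, 0, 0, 0, 0, 0, 0], [0, 0, 0, 0, 0, 0, 0], [0, 0, 0, 0, 0, 0, 0]])

```text
time: 38.2
tool_pos: [0.5107, 0.1406, 0.0037]
eef_rot: [1.0, 0.0, 0.001, -0.0]
force: [-1.4, -0.3, 5.0]
opening: 0.691
grasp_force: 30.0
```

carry_out(steps=[[0, 0, 0, 0, 0, 0, 0], [0, 0, 0, 0, 0, 0, 0], [0, 0, -1, 0, 0, 0, 0], [0, 0, -3, 0, 0, 0, 0], [0, 0, -3, 0, 0, 0, 0]])

```text
time: 38.7
tool_pos: [0.5087, 0.1399, 0.0727]
eef_rot: [1.0, 0.0, -0.001, 0.0]
force: [0.4, -0.0, -0.5]
opening: 0.686
grasp_force: 30.0
```

carry_out(steps=[[0, 0, -4, 0, 0, 0, 0], [0, 0, -4, 0, 0, 0, 0], [0, 0, 0, 0, 0, 0, 0], [0, 0, 0, 0, 0, 0, 0], [0, 0, 0, 0, 0, 0, 0]])

```text
time: 39.2
tool_pos: [0.5086, 0.1399, 0.1512]
eef_rot: [1.0, 0.0, -0.001, 0.0]
force: [0.1, 0.3, -0.6]
opening: 0.687
grasp_force: 30.0
```

```bash
python3 - <<'E'
from h import *
weigh();plan(.5905,-.3665,-4.8,.116);plan(.56,.365,4.5)
E
```

```text
Fz [-0.65 -1.33 -0.67 -0.79] -0.86
t 39.4 pos [0.5088 0.14   0.151 ] xyaw 0.01 tilt 0.14 F [ 0.62  0.52 -0.79] op 0.687 gf 30.0
PLAN turn 4.81 x 12.38 y 49.78 z 3.5
t 39.4 pos [0.5088 0.14   0.151 ] xyaw 0.01 tilt 0.14 F [ 0.62  0.52 -0.79] op 0.687 gf 30.0
PLAN turn -4.49 x 6.87 y -22.03 z None
```

Empty. To the column, at height.

carry_out(steps=[[0, 0, -3, 0, 0, 4.8, 0], [1, 4.2, 0, 0, 0, 0, 0], [1, 4.2, 0, 0, 0, 0, 0], [1, 4.2, 0, 0, 0, 0, 0], [1, 4.2, 0, 0, 0, 0, 0]])

```text
time: 39.9
tool_pos: [0.5352, -0.0321, 0.1817]
eef_rot: [0.999, -0.042, -0.0, 0.0]
force: [0.4, 0.7, -0.0]
opening: 0.684
grasp_force: 30.0
```

carry_out(steps=[[1, 4.2, 0, 0, 0, 0, 0], [1, 4.2, 0, 0, 0, 0, 0], [1, 4.1, 0, 0, 0, 0, 0], [1.1, 4.1, 0, 0, 0, 0, 0], [1.1, 4.1, 0, 0, 0, 0, 0]])

```text
time: 40.4
tool_pos: [0.5698, -0.2426, 0.1815]
eef_rot: [0.999, -0.042, -0.001, -0.0]
force: [1.0, -0.2, 0.3]
opening: 0.692
grasp_force: 30.0
```

carry_out(steps=[[1.1, 4.1, 0, 0, 0, 0, 0], [1.1, 4.1, 0, 0, 0, 0, 0], [1, 4.1, 0, 0, 0, 0, 0], [0, 0, 0, 0, 0, 0, 0], [0, 0, 0, 0, 0, 0, 0]])

```text
time: 40.9
tool_pos: [0.5907, -0.3675, 0.1806]
eef_rot: [0.999, -0.043, -0.001, -0.0]
force: [-0.9, 0.9, -0.2]
opening: 0.682
grasp_force: 30.0
```

carry_out(steps=[[0, 0, 1.5, 0, 0, 0, 0], [0, 0, 0, 0, 0, 0, 0], [0, 0, 0, 0, 0, 0, 0], [0, 0, 0, 0, 0, 0, 0]])

```text
time: 41.3
tool_pos: [0.592, -0.3655, 0.1676]
eef_rot: [0.999, -0.041, 0.0, -0.0]
force: [-0.9, 1.2, -0.6]
opening: 0.684
grasp_force: 30.0
```

```bash
python3 - <<'E'
from h import *
plan(.5905,-.3665,-4.8,.1165)
E
```

```text
t 41.3 pos [ 0.592  -0.3655  0.1676] xyaw -4.72 tilt 0.02 F [-0.87  1.22 -0.64] op 0.684 gf 30.0
PLAN turn 0.08 x -0.14 y 0.12 z 5.11
```

carry_out(steps=[[-0.1, 0.1, 2, 0, 0, 0, 0], [0, 0, 2, 0, 0, 0, 0], [0, 0, 1.1, 0, 0, 0, 0], [0, 0, 0, 0, 0, 0, 0], [0, 0, 0, 0, 0, 0, 0]])

```text
time: 41.8
tool_pos: [0.591, -0.3673, 0.1169]
eef_rot: [0.999, -0.042, 0.0, 0.0]
force: [-0.3, -0.3, -0.7]
opening: 0.691
grasp_force: 30.0
```

carry_out(steps=[[0, 0, 0, 0, 0, 0, 1], [0, 0, 0, 0, 0, 0, 1], [0, 0, 0, 0, 0, 0, 1], [0, 0, 0, 0, 0, 0, 1], [0, 0, 0, 0, 0, 0, 1]])

```text
time: 42.3
tool_pos: [0.5906, -0.3673, 0.1164]
eef_rot: [0.999, -0.042, 0.0, 0.0]
force: [-0.4, 0.4, 0.2]
opening: 0.979
grasp_force: 0.0
```

carry_out(steps=[[0, 0, -3, 0, 0, 0, 1], [0, 0, -4, 0, 0, 0, 1], [0, 0, -4, 0, 0, 0, 1], [0, 0, 0, 0, 0, 0, 1], [0.1, -4.2, 0, 0, 0, 0.2, 1]])

```text
time: 42.8
tool_pos: [0.5927, -0.3336, 0.2279]
eef_rot: [0.999, -0.049, 0.001, 0.003]
force: [0.3, -0.7, -0.9]
opening: 0.998
grasp_force: 0.0
```

carry_out(steps=[[0.1, -4.2, 0, 0, 0, 0, 1], [0.1, -4.2, 0, 0, 0, 0, 1], [0.1, -4.2, 0, 0, 0, 0, 1], [0.1, -4.2, 0, 0, 0, 0, 1], [0.1, -4.2, 0, 0, 0, 0, 1]])

```text
time: 43.3
tool_pos: [0.6182, -0.1151, 0.2262]
eef_rot: [0.999, -0.044, 0.0, 0.0]
force: [0.3, 1.1, -0.5]
opening: 0.998
grasp_force: 0.0
```

carry_out(steps=[[0.1, -4.2, 0, 0, 0, 0, 1], [0.1, -4.1, 0, 0, 0, 0, 1], [0.1, -4.1, 0, 0, 0, 0, 1], [0.1, -4.1, 0, 0, 0, 0, 1], [0.1, -4.1, 0, 0, 0, 0, 1]])

```text
time: 43.8
tool_pos: [0.6411, 0.0896, 0.2261]
eef_rot: [0.999, -0.044, 0.0, 0.0]
force: [0.7, 0.0, 0.2]
opening: 1.001
grasp_force: 0.0
```

carry_out(steps=[[0, -4.1, 0, 0, 0, 0, 1], [0, -4.1, 0, 0, 0, 0, 1], [0, 0, 4, 0, 0, 0, 1], [0, 0, 0, 0, 0, 0, 1], [0, 0, 0, 0, 0, 0, 1]])

```text
time: 44.3
tool_pos: [0.6479, 0.1683, 0.1855]
eef_rot: [0.999, -0.044, -0.001, 0.001]
force: [0.3, 0.5, -0.0]
opening: 0.998
grasp_force: 0.0
```

```bash
python3 - <<'E'
from h import *
im,d,C=look('wrist');P=cloud(d,C)
comps(P,.044,.058,(.35,.75,-.3,.5),200)
plan(.6485,.170,-5,.002)
for n in('scene','side'):
    im,d,C=look(n,'s5_%s.png'%n);P=cloud(d,C);print(n);comps(P,.15,.17,(.4,.75,-.5,-.25),50);comps(P,.043,.06,(.3,.75,-.25,.45),150)
E
```

```text
5040 [318. 181.] 0.051 [649.9 169.1] [ 61. 110.] 85.1
t 44.35 pos [0.649  0.168  0.1872] xyaw -5.12 tilt 0.07 F [0.8  0.18 0.63] op 0.996 gf 0.0
PLAN turn -0.12 x -0.07 y -0.19 z 18.52
scene
575 [176. 134.] 0.162 [ 587.  -366.9] [ 69. 114.] 83.9
791 [412. 232.] 0.054 [424.5 357.9] [115.  62.] 3.9
875 [303. 252.] 0.05 [648.1 171.7] [ 65. 113.] 85.1
side
944 [402. 253.] 0.161 [ 588.2 -367.6] [ 66. 112.] 85.9
246 [283. 175.] 0.052 [424.9 353. ] [111.  67.] 4.3
281 [351. 189.] 0.049 [649.7 168. ] [ 72. 113.] 85.2
```

carry_out(steps=[[0, -0.1, 5, 0, 0, 0, 1], [0, 0, 5, 0, 0, 0, 1], [0, 0, 5, 0, 0, 0, 1], [0, 0, 3.4, 0, 0, 0, 1], [0, 0, 0, 0, 0, 0, 1]])

```text
time: 44.95
tool_pos: [0.6449, 0.1684, -0.0023]
eef_rot: [0.999, -0.044, -0.004, 0.002]
force: [-0.6, 0.1, -0.7]
opening: 0.996
grasp_force: 0.0
```

carry_out(steps=[[0, 0, 0, 0, 0, 0, 0.5], [0, 0, 0, 0, 0, 0, 0.5], [0, 0, 0, 0, 0, 0, 0], [0, 0, 0, 0, 0, 0, 0], [0, 0, 0, 0, 0, 0, 0]])

```text
time: 45.45
tool_pos: [0.6498, 0.1702, 0.0044]
eef_rot: [0.999, -0.044, 0.001, 0.0]
force: [-1.0, -2.1, 6.2]
opening: 0.69
grasp_force: 30.0
```

carry_out(steps=[[0, 0, 0, 0, 0, 0, 0], [0, 0, 0, 0, 0, 0, 0], [0, 0, -1, 0, 0, 0, 0], [0, 0, -3, 0, 0, 0, 0], [0, 0, -3, 0, 0, 0, 0]])

```text
time: 45.95
tool_pos: [0.6466, 0.1707, 0.0716]
eef_rot: [0.999, -0.043, -0.002, 0.0]
force: [0.8, 0.0, -3.4]
opening: 0.689
grasp_force: 30.0
```

carry_out(steps=[[0, 0, -4, 0, 0, 0, 0], [0, 0, -4, 0, 0, 0, 0], [0, 0, 0, 0, 0, 0, 0], [0, 0, 0, 0, 0, 0, 0], [0, 0, 0, 0, 0, 0, 0]])

```text
time: 46.45
tool_pos: [0.6468, 0.1704, 0.1499]
eef_rot: [0.999, -0.043, -0.002, 0.001]
force: [0.0, -0.5, -4.1]
opening: 0.685
grasp_force: 30.0
```

```bash
python3 - <<'E'
from h import *
weigh();plan(.5905,-.3665,-4.8,.1665);plan(.56,.365,4.5)
E
```

```text
Fz [-3.9  -4.49 -3.22 -4.39] -4.0
t 46.65 pos [0.6474 0.1705 0.1503] xyaw -4.99 tilt 0.19 F [-0.99 -0.01 -4.39] op 0.687 gf 30.0
PLAN turn -0.19 x -1.18 y 53.98 z -1.62
t 46.65 pos [0.6474 0.1705 0.1503] xyaw -4.99 tilt 0.19 F [-0.99 -0.01 -4.39] op 0.687 gf 30.0
PLAN turn -9.49 x -7.19 y -20.08 z None
```

View pics/s5_scene.png

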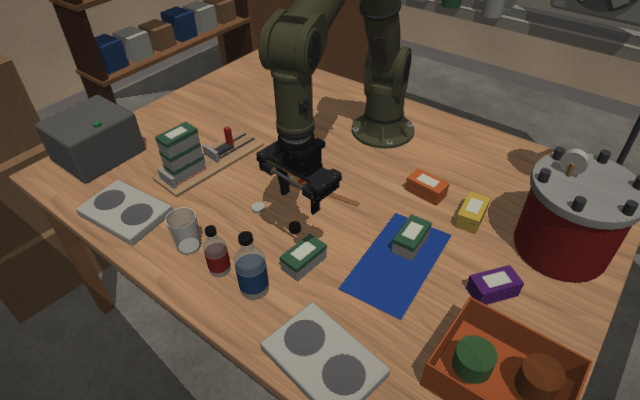

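Full (4.0 N). The picture shows the three-tin column at (180,150), the first full tin on the mat at (412,233), and no more green tins. This one goes beside it on the mat.

carry_out(steps=[[0, 0, 0, 0, 0, -8.5, 0], [0, 0, 0, 0, 0, -1, 0], [-1.2, -3.3, 0, 0, 0, 0, 0], [-1.2, -3.3, 0, 0, 0, 0, 0], [-1.2, -3.3, 0, 0, 0, 0, 0]])

```text
time: 47.15
tool_pos: [0.6041, 0.2673, 0.1518]
eef_rot: [0.999, 0.037, -0.0, -0.0]
force: [1.0, -0.1, -4.6]
opening: 0.692
grasp_force: 30.0
```

carry_out(steps=[[-1.2, -3.4, 0, 0, 0, 0, 0], [-1.1, -3.4, 0, 0, 0, 0, 0], [-1.1, -3.4, 0, 0, 0, 0, 0], [0, 0, 4, 0, 0, 0, 0], [0, 0, 4, 0, 0, 0, 0]])

```text
time: 47.65
tool_pos: [0.5626, 0.3688, 0.0728]
eef_rot: [0.999, 0.04, 0.002, -0.001]
force: [0.8, -0.5, -4.7]
opening: 0.69
grasp_force: 30.0
```

carry_out(steps=[[0, 0, 3, 0, 0, 0, 0], [0, 0, 0, 0, 0, 0, 0], [0, 0, 0, 0, 0, 0, 0], [0, 0, 0, 0, 0, 0, 0]])

```text
time: 48.05
tool_pos: [0.5646, 0.3667, 0.045]
eef_rot: [0.999, 0.039, 0.002, -0.001]
force: [0.1, 1.1, -3.9]
opening: 0.685
grasp_force: 30.0
```

```bash
python3 - <<'E'
from h import *
plan(.562,.365,4.5,.007)
E
```

```text
t 48.05 pos [0.5646 0.3667 0.045 ] xyaw 4.45 tilt 0.25 F [ 0.09  1.12 -3.92] op 0.685 gf 30.0
PLAN turn -0.05 x -0.27 y 0.15 z 3.8
```

carry_out(steps=[[-0.2, 0.1, 2, 0, 0, 0, 0], [0, 0, 1.2, 0, 0, 0, 0], [0, 0, 0.6, 0, 0, 0, 0], [0, 0, 0, 0, 0, 0, 0], [0, 0, 0, 0, 0, 0, 0]])

```text
time: 48.55
tool_pos: [0.5614, 0.3647, 0.0071]
eef_rot: [0.999, 0.039, 0.0, -0.0]
force: [-4.2, -2.5, 6.1]
opening: 0.688
grasp_force: 30.0
```

carry_out(steps=[[0, 0, 0, 0, 0, 0, 1], [0, 0, 0, 0, 0, 0, 1], [0, 0, 0, 0, 0, 0, 1], [0, 0, 0, 0, 0, 0, 1], [0, 0, 0, 0, 0, 0, 1]])

```text
time: 49.05
tool_pos: [0.5611, 0.3645, 0.0043]
eef_rot: [0.999, 0.039, 0.0, -0.0]
force: [0.3, 0.8, 0.2]
opening: 0.979
grasp_force: 0.0
```

carry_out(steps=[[0, 0, -3, 0, 0, 0, 1], [0, 0, -5, 0, 0, 0, 1], [0, 0, -5, 0, 0, 0, 1], [0, 0, -5, 0, 0, 0, 1], [0, 0, 0, 0, 0, 8.5, 1]])

```text
time: 49.55
tool_pos: [0.5648, 0.3674, 0.1941]
eef_rot: [0.999, -0.036, 0.006, -0.005]
force: [-0.2, 0.7, 1.2]
opening: 1.004
grasp_force: 0.0
```

carry_out(steps=[[-0.5, 4.2, 0, 0, 0, 0.7, 1], [-0.5, 4.2, 0, 0, 0, 0, 1], [-0.5, 4.2, 0, 0, 0, 0, 1], [-0.5, 4.2, 0, 0, 0, 0, 1], [-0.5, 4.2, 0, 0, 0, 0, 1]])

```text
time: 50.05
tool_pos: [0.5189, 0.1554, 0.1844]
eef_rot: [0.999, -0.041, 0.0, -0.0]
force: [0.2, 0.0, -0.5]
opening: 1.002
grasp_force: 0.0
```

carry_out(steps=[[-0.5, 4.2, 0, 0, 0, 0, 1], [-0.5, 4.2, 0, 0, 0, 0, 1], [-0.5, 4.2, 0, 0, 0, 0, 1], [-0.5, 4.2, 0, 0, 0, 0, 1], [-0.5, 4.2, 0, 0, 0, 0, 1]])

```text
time: 50.55
tool_pos: [0.4768, -0.0518, 0.1846]
eef_rot: [0.999, -0.041, 0.0, -0.0]
force: [0.7, -0.2, 0.3]
opening: 0.999
grasp_force: 0.0
```

carry_out(steps=[[-0.6, 4.2, 0, 0, 0, 0, 1], [-0.6, 4.2, 0, 0, 0, 0, 1], [-0.6, 4.2, 0, 0, 0, 0, 1], [0, 0, 0, 0, 0, 0, 1], [0, 0, 0, 0, 0, 0, 1]])

```text
time: 51.05
tool_pos: [0.4488, -0.1749, 0.1844]
eef_rot: [0.999, -0.042, 0.0, -0.0]
force: [1.0, 0.8, 0.4]
opening: 0.999
grasp_force: 0.0
```

```bash
python3 - <<'E'
from h import *
im,d,C=look('wrist','w8.png');P=cloud(d,C);comps(P,.083,.096,(.3,.55,-.5,-.2),50);comps(P,.045,.055,(.3,.72,-.5,-.25),100)
plan(.4115,-.3505,-4.7,.03)
for n in('scene','side'):
    im,d,C=look(n,'s6_%s.png'%n);P=cloud(d,C);print(n);comps(P,.15,.17,(.4,.75,-.5,-.25),50);comps(P,.043,.06,(.3,.75,-.25,.45),150);comps(P,.083,.096,(.3,.5,-.45,-.25),10)
E
```

```text
120 [483.  84.] 0.09 [ 538.9 -342.4] [28. 10.] 61.2
373 [488. 215.] 0.089 [ 411.2 -349.9] [21. 18.] 85.2
366 [465.  46.] 0.05 [ 582.4 -335.9] [ 3. 90.] 84.8
764 [479. 138.] 0.051 [ 489.3 -356.7] [71. 12.] 85.7
t 51.1 pos [ 0.4492 -0.1735  0.1843] xyaw -4.68 tilt 0.05 F [ 0.23  0.84 -0.14] op 0.999 gf 0.0
PLAN turn 0.02 x -2.31 y 17.95 z 15.43
scene
577 [176. 134.] 0.162 [ 587.3 -365.4] [ 68. 115.] 87.6
789 [412. 232.] 0.054 [424.3 357.3] [115.  63.] 4.3
981 [388. 266.] 0.053 [560.2 367.1] [114.  62.] 4.5
27 [227. 129.] 0.089 [ 408.6 -346.8] [19. 18.] 88.5
side
947 [402. 253.] 0.161 [ 588.9 -367. ] [ 64. 113.] 85.1
248 [283. 175.] 0.052 [424.7 353.1] [112.  72.] 4.0
56 [328. 285.] 0.088 [ 409.7 -351.5] [20. 18.] 84.5
```

All five tins are sorted. Now the post.

carry_out(steps=[[-0.5, 3.6, 0, 0, 0, 0, 1], [-0.5, 3.6, 0, 0, 0, 0, 1], [-0.5, 3.6, 0, 0, 0, 0, 1], [-0.4, 3.6, 0, 0, 0, 0, 1], [-0.4, 3.5, 0, 0, 0, 0, 1]])

```text
time: 51.7
tool_pos: [0.4122, -0.3507, 0.1843]
eef_rot: [0.999, -0.039, 0.0, -0.0]
force: [0.4, 0.2, -0.4]
opening: 0.995
grasp_force: 0.0
```

carry_out(steps=[[0, 0, 0, 0, 0, 0, 1], [0, 0, 4.5, 0, 0, 0, 0.8], [0, 0, 4.5, 0, 0, 0, 0.7], [0, 0, 3.5, 0, 0, 0, 0.6], [0, 0, 2, 0, 0, 0, 0.5]])

```text
time: 52.2
tool_pos: [0.411, -0.3472, 0.0359]
eef_rot: [0.999, -0.039, -0.002, -0.002]
force: [-0.1, -1.2, 0.3]
opening: 0.721
grasp_force: 0.0
```

carry_out(steps=[[0, 0, 0, 0, 0, 0, 0], [0, 0, 0, 0, 0, 0, 0], [0, 0, 0, 0, 0, 0, 0], [0, 0, 0, 0, 0, 0, 0], [0, 0, 0, 0, 0, 0, 0]])

```text
time: 52.7
tool_pos: [0.4123, -0.3512, 0.0405]
eef_rot: [0.999, -0.041, 0.001, 0.0]
force: [0.5, -0.3, 0.2]
opening: 0.262
grasp_force: 0.0
```

carry_out(steps=[[0, 0, 0, 0, 0, 0, 0], [0, 0, 0, 0, 0, 0, 0], [0, 0, 0, 0, 0, 0, 0]])

```text
time: 53.0
tool_pos: [0.4123, -0.3507, 0.0404]
eef_rot: [0.999, -0.041, 0.001, -0.0]
force: [-0.6, 2.3, 6.1]
opening: 0.226
grasp_force: 30.0
```

```bash
python3 - <<'E'
from h import *
st()
im,d,C=look('wrist','w9.png');P=cloud(d,C);comps(P,.155,.172,(.4,.72,-.5,-.2),50);comps(P,.045,.055,(.3,.72,-.5,-.25),50)
E
```

```text
t 53.0 pos [ 0.4123 -0.3507  0.0404] xyaw -4.67 tilt 0.09 F [-0.56  2.31  6.08] op 0.226 gf 30.0
27860 [320. 284.] 0.161 [ 438.6 -353.2] [175.  26.] 85.3
51 [136. 322.] 0.171 [ 441.7 -308.2] [7. 1.] 84.5
80 [561. 387.] 0.171 [ 411.2 -416.4] [2. 9.] 85.7
587 [442. 388.] 0.162 [ 404.1 -387.6] [11.  8.] 89.2
412 [322.  28.] 0.05 [ 535.2 -362.3] [60.  2.] 85.1
2466 [319. 114.] 0.052 [ 488.8 -356.8] [70. 12.] 85.3
149 [319. 224.] 0.05 [ 418.6 -351.4] [20.  3.] 83.7
```

Gripped (30 N at 20 mm). The gap to the column is about 40 mm.

carry_out(steps=[[0.5, 0, 0, 0, 0, 0, 0], [0.8, 0, 0, 0, 0, 0, 0], [0.8, 0, 0, 0, 0, 0, 0], [0.8, 0, 0, 0, 0, 0, 0], [0.5, 0, 0, 0, 0, 0, 0]])

```text
time: 53.55
tool_pos: [0.4461, -0.3534, 0.0404]
eef_rot: [0.999, -0.041, 0.0, -0.0]
force: [-2.5, 3.4, 7.9]
opening: 0.227
grasp_force: 30.0
```

carry_out(steps=[[0, 0, 0, 0, 0, 0, 0], [0, 0, 0, 0, 0, 0, 0], [0.2, 0, 0, 0, 0, 0, 0], [0, 0, 0, 0, 0, 0, 0], [0, 0, 0, 0, 0, 0, 0]])

```text
time: 54.05
tool_pos: [0.448, -0.3536, 0.0404]
eef_rot: [0.999, -0.041, 0.001, -0.0]
force: [-0.7, 3.2, 6.8]
opening: 0.227
grasp_force: 30.0
```

carry_out(steps=[[0.2, 0, 0, 0, 0, 0, 0], [0, 0, 0, 0, 0, 0, 0], [0, 0, 0, 0, 0, 0, 0]])

```text
time: 54.35
tool_pos: [0.4498, -0.3537, 0.0403]
eef_rot: [0.999, -0.041, 0.0, -0.0]
force: [0.5, 3.1, 7.5]
opening: 0.224
grasp_force: 30.0
```

```bash
python3 - <<'E'
from h import *
st()
im,d,C=look('wrist','w10.png');P=cloud(d,C);comps(P,.045,.0555,(.3,.72,-.5,-.25),50)
comps(P,.04,.07,(.5,.72,-.5,-.25),50);st()
E
```

```text
t 54.35 pos [ 0.4498 -0.3537  0.0403] xyaw -4.68 tilt 0.06 F [0.47 3.05 7.49] op 0.224 gf 30.0
2459 [319. 114.] 0.052 [ 526.4 -359.8] [70. 12.] 85.3
158 [319. 224.] 0.05 [ 456.2 -354.4] [20.  3.] 85.3
459 [322.  97.] 0.06 [ 535.4 -362.2] [60.  1.] 85.3
2459 [319. 114.] 0.052 [ 526.4 -359.8] [70. 12.] 85.3
t 54.4 pos [ 0.4498 -0.3537  0.0403] xyaw -4.68 tilt 0.06 F [0.25 2.51 7.16] op 0.227 gf 30.0
```

carry_out(steps=[[0.2, 0, 0, 0, 0, 0, 0], [0, 0, 0, 0, 0, 0, 0], [0, 0, 0, 0, 0, 0, 0]])

```text
time: 54.7
tool_pos: [0.4518, -0.3539, 0.0403]
eef_rot: [0.999, -0.041, 0.0, -0.0]
force: [-1.0, 2.5, 7.3]
opening: 0.222
grasp_force: 30.0
```

carry_out(steps=[[0.15, 0, 0, 0, 0, 0, 0], [0, 0, 0, 0, 0, 0, 0], [0, 0, 0, 0, 0, 0, 0]])

```text
time: 55.0
tool_pos: [0.4531, -0.3539, 0.0403]
eef_rot: [0.999, -0.041, 0.0, -0.0]
force: [-1.4, 2.9, 7.9]
opening: 0.225
grasp_force: 30.0
```

```bash
python3 - <<'E'
from h import *
st()
im,d,C=look('wrist','w11.png');P=cloud(d,C);comps(P,.045,.0555,(.5,.72,-.5,-.25),50)
comps(P,.056,.07,(.5,.72,-.5,-.25),50);st()
E
```

```text
t 55.0 pos [ 0.4531 -0.3539  0.0403] xyaw -4.68 tilt 0.05 F [-1.42  2.89  7.86] op 0.225 gf 30.0
2461 [319. 114.] 0.052 [ 529.6 -360. ] [70. 12.] 85.3
324 [322. 102.] 0.063 [ 535.7 -362.3] [61.  1.] 84.8
t 55.05 pos [ 0.4531 -0.3539  0.0404] xyaw -4.68 tilt 0.05 F [-2.32  2.78  7.5 ] op 0.224 gf 30.0
```

Just touching. One more small nudge to feel the stop, then release and retreat.

carry_out(steps=[[0.15, 0, 0, 0, 0, 0, 0], [0, 0, 0, 0, 0, 0, 0], [0, 0, 0, 0, 0, 0, 0]])

```text
time: 55.35
tool_pos: [0.4544, -0.3541, 0.0404]
eef_rot: [0.999, -0.041, 0.0, -0.0]
force: [-2.0, 3.4, 8.4]
opening: 0.225
grasp_force: 30.0
```

carry_out(steps=[[0, 0, 0, 0, 0, 0, 0.6], [0, 0, 0, 0, 0, 0, 0.7], [0, 0, 0, 0, 0, 0, 0.7], [0, 0, 0, 0, 0, 0, 0.7], [0, 0, 0, 0, 0, 0, 0.7]])

```text
time: 55.85
tool_pos: [0.4541, -0.3544, 0.0391]
eef_rot: [0.999, -0.041, -0.0, 0.0]
force: [-0.3, -0.9, -0.0]
opening: 0.597
grasp_force: 0.0
```

carry_out(steps=[[0, 0, 0, 0, 0, 0, 0.7], [0, 0, -2, 0, 0, 0, 0.7], [0, 0, -4, 0, 0, 0, 0.7], [0, 0, -4, 0, 0, 0, 0.7], [0, 0, -4, 0, 0, 0, 0.7]])

```text
time: 56.35
tool_pos: [0.454, -0.3543, 0.1807]
eef_rot: [0.999, -0.041, -0.0, -0.0]
force: [1.1, -1.3, 1.0]
opening: 0.701
grasp_force: 0.0
```

carry_out(steps=[[0, 0, -4, 0, 0, 0, 0.7], [0, -3, 0, 0, 0, 0, 0.7], [0, -4, 0, 0, 0, 0, 0.7], [0, 0, 0, 0, 0, 0, 0.7], [0, 0, 0, 0, 0, 0, 0.7]])

```text
time: 56.85
tool_pos: [0.4604, -0.2838, 0.2195]
eef_rot: [0.999, -0.04, 0.0, 0.0]
force: [-1.0, -0.4, 0.6]
opening: 0.695
grasp_force: 0.0
```

```bash
python3 - <<'E'
from h import *
st()
im,d,C=look('wrist','w12.png');P=cloud(d,C);comps(P,.045,.055,(.4,.72,-.5,-.25),50);comps(P,.083,.096,(.3,.5,-.5,-.2),50);comps(P,.15,.17,(.4,.72,-.5,-.25),50)
for n in('scene','side'):
    im,d,C=look(n,'s7_%s.png'%n);P=cloud(d,C);print(n);comps(P,.15,.17,(.4,.75,-.5,-.25),50);comps(P,.043,.06,(.3,.75,-.25,.45),150);comps(P,.046,.055,(.45,.72,-.45,-.25),20)
E
```

```text
t 56.85 pos [ 0.4604 -0.2838  0.2195] xyaw -4.55 tilt 0.03 F [-0.96 -0.38  0.6 ] op 0.695 gf 0.0
61 [354.   2.] 0.05 [ 656.5 -337.3] [15.  4.] 86.3
599 [377. 117.] 0.052 [ 540.4 -360.4] [69. 29.] 85.6
296 [381. 188.] 0.089 [ 453.  -353.9] [20. 19.] 85.8
8828 [410.  54.] 0.163 [ 577.3 -365.6] [62. 84.] 86.0
scene
588 [175. 134.] 0.162 [ 588.4 -366. ] [ 72. 114.] 86.1
784 [412. 232.] 0.054 [424.3 357.6] [116.  62.] 4.4
981 [388. 266.] 0.053 [559.7 366.9] [115.  62.] 4.1
89 [192. 165.] 0.051 [ 585.7 -332.6] [122.  25.] 1.5
89 [166. 173.] 0.05 [ 653.3 -370.4] [85. 21.] 86.9
side
942 [402. 253.] 0.161 [ 590.1 -367.5] [ 65. 112.] 85.2
248 [283. 175.] 0.052 [424.5 354.2] [111.  75.] 2.5
270 [396. 291.] 0.05 [ 594.  -367.1] [ 71. 142.] 82.9
```

View pics/s7_side.png

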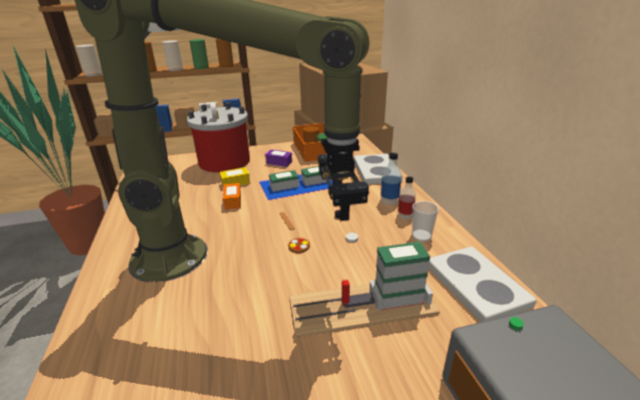

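The side view shows a straight three-tin column at (402,275) with the clamp against it and the post at (346,292) free. Both full tins are on the mat at (284,182) and (313,177), and the bystanders haven't moved. Handing in.

```bash
python3 -c "
from cell import r
print(r.hand_in())"
```

```text
the job is handed in; nothing more can be done
None
```

I sorted all five tins: the three empty ones are in a column on the seat with the clamp closed against it, and the two full ones are side by side on the mat; I handed the job in, and no verdict came back.

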